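# Chock rinsed sample tubes and blow them dry

## Robot

A 6-joint arm with a two-finger parallel gripper is mounted at the origin on the work surface. World frame = base frame: x ahead of the robot, y to its left, z up, the work surface at z = 0. Lengths are in m, angles in rad, forces in N, time in s.
With the tool pointing down it reaches from about 0.25 to 0.775 m from the base axis. Payload 4 kg.
Tool frame: the origin (TCP) lies midway between the tips of the shut fingers; the grasp point (between the pads) lies 19 mm behind it; z points along the fingers, x is the direction in which the jaws open and shut, and the axes are right-handed (so a half turn about z gives the same grasp; the last joint's range is limited). The gripper opens to 94 mm and grips with 3 to 60 N. Pads are 16 mm wide; open, the fingers measure 119 mm over their backs; the gripper's body (75 mm by 177 mm) begins 78 mm behind the grasp point.
Start: joints at [-0.103, 0.087, 1.371, -0, 1.684, -0.103], TCP at [0.55, -0, 0.206] pointing down, gripper open.
Joint ranges: [-3.1, 3.1], [-0.76, 2.03], [0.27, 2.55], [-1.08, 4.22], [0.17, 2.65], [-2.57, 2.57]. Speed limits (rad/s): [2.79, 2.79, 3.14, 3.14, 3.14, 3.14].

## Interface

Orientations are given as [roll, pitch, yaw] about the fixed x, y, z axes, in that order (R = Rz(yaw) Ry(pitch) Rx(roll)).
In Python, from bench import robot gives the robot as it stands.
- The arm moves only by the shell command python3 -m handwheel 'ROWS'. ROWS is a JSON object of lists of equal length, an entry for each row: "delta_pos": the shift along the tool's x, y, z in mm, a list of three; "rotation": the turn, a rotation vector about the tool's x, y, z in rad, a list of three; "claw": the closure, from -1 (fully open) to 1 (shut). In form: {"delta_pos": [[tx, ty, tz], ...], "rotation": [[wx, wy, wz], ...], "claw": [claw, ...]}. A call has exactly 8 rows; each row shifts and turns the commanded pose from where the row before left it, along the tool's axes as they then stand; what a row does not reach is not made up. A row lasts 1/8 s, in which the tool goes at most 62.5 mm and 10.7 degrees, less where a joint would pass 70% of its speed; a pose out of reach is approached as far as the arm can. A call with a gripper value outside its range is refused whole. The fingers move at their own pace and stop on an object; the grip force is fixed at half the most. Time passes only in rows, so rows that do not move let the fingers close, or fill a call up. It gives the time, the measured TCP pose, the force and the opening at its end, in the units of the state.
- robot.get_obs(): the state, without advancing time (a new reading comes with each control period).
- robot.snapshot(name): name is "scene" or "side" or "wrist"; returns a dict with "color" (420x560x3 uint8, red, green, blue), "intrinsics" (3x3 intrinsics, pixels), "k1" (the pictures are not rectified: a ray, as slopes to the right and down, at radius r is drawn at 1 + k1 r^2 times it, then the intrinsics apply), "eye" and "rotation" of the camera in the world. Camera axes: x right, y down, z forward; pixel columns grow to the right and rows downward; lengths in m; the calibration is good to about 2 mm. A picture is of the moment at which its call begins. There is no depth.
- robot.close_job(): hands the job in, once; it reports no verdict.
The state is a dict: "time": time; "joint_positions": joint angles; "qvel": joint speeds; "joint_torque": joint torques, N m; "tool_pos": TCP position; "ee_rot": TCP orientation; "wrist_force": force on the tool from outside, world axes, zero at the start; "wrist_torque": the same for the moment, N m; "width": finger opening in m.
Only numpy, scipy, OpenCV 4.12 (cv2) and the standard library are available. Lean on these libraries where they do the work, as an engineer would, in place of code of your own. Each camera call takes 0.05 s, during which the arm holds its last target.

## Task

Lay every steel sample tube from the red mat into a cradle of its own on the rack and set an orange chock on the cradle's shallow flank, snug against each tube, so that the air cannot roll it. Once all are chocked, and with the air valve fully open, squeeze the blow gun's trigger gently to its first stop for about a second of soft air, squeeze on past the pressure point to the second stop for about two seconds of full blast, let the trigger go and shut the valve again. Leave the tubes lying chocked in their cradles, each chock about centred along its tube, and do not disturb the bottle, beaker or jar.

Things in the scene. Friction and masses are not known exactly. Their poses are not given: they have to be found in the camera images.
- tube_1_mid (a point): Centre of a steel sample tube: round body 32 mm diameter, 132 mm long, with a square purple cap (38 x 38 x 12 mm) on each end, 156 mm over all, 0.3 kg. x axis along the tube. It starts lying on its caps' flats on the red mat (4 mm thick), centre 23 mm above the table; grip it across the round body at mid-length. A tube may be absent (None).
- tube_2_mid (a point): Centre of a steel sample tube: round body 32 mm diameter, 132 mm long, with a square purple cap (38 x 38 x 12 mm) on each end, 156 mm over all, 0.3 kg. x axis along the tube. It starts lying on its caps' flats on the red mat (4 mm thick), centre 23 mm above the table; grip it across the round body at mid-length. A tube may be absent (None).
- tube_3_mid (a point): Centre of a steel sample tube: round body 32 mm diameter, 132 mm long, with a square purple cap (38 x 38 x 12 mm) on each end, 156 mm over all, 0.3 kg. x axis along the tube. It starts lying on its caps' flats on the red mat (4 mm thick), centre 23 mm above the table; grip it across the round body at mid-length. A tube may be absent (None).
- chock_1_tab (a point): Tab of an orange chock bar; this point is on its middle, 38 mm above its underside. Bar 100 mm long (x), 30 wide (y), 16 high; the tab on top is 36 mm long (x), 14 thick (y), up to 52 mm. Symmetric, 0.12 kg. Starts flat on the table. Grip the tab by its two ends, fingers closing along x, so no finger comes between chock and tube. Always three chocks; a spare stays where it is.
- chock_2_tab (a point): Tab of an orange chock bar; this point is on its middle, 38 mm above its underside. Bar 100 mm long (x), 30 wide (y), 16 high; the tab on top is 36 mm long (x), 14 thick (y), up to 52 mm. Symmetric, 0.12 kg. Starts flat on the table. Grip the tab by its two ends, fingers closing along x, so no finger comes between chock and tube. Always three chocks; a spare stays where it is.
- chock_3_tab (a point): Tab of an orange chock bar; this point is on its middle, 38 mm above its underside. Bar 100 mm long (x), 30 wide (y), 16 high; the tab on top is 36 mm long (x), 14 thick (y), up to 52 mm. Symmetric, 0.12 kg. Starts flat on the table. Grip the tab by its two ends, fingers closing along x, so no finger comes between chock and tube. Always three chocks; a spare stays where it is.
- cradle_1 (a point): A cradle of the rack: where the centre of a tube is when it lies home, 52 mm above the table. x axis: along the tube; a steep wall on the +y side, the shallow flank on the -y side. A chock set on the flank, parallel to the tube and touching it, has its tab point at x 0, y -28.5, z +25 mm in this frame. For the cradle's shape see rack.
- cradle_2 (a point): A cradle of the rack: where the centre of a tube is when it lies home, 52 mm above the table. x axis: along the tube; a steep wall on the +y side, the shallow flank on the -y side. A chock set on the flank, parallel to the tube and touching it, has its tab point at x 0, y -28.5, z +25 mm in this frame. For the cradle's shape see rack.
- cradle_3 (a point): A cradle of the rack: where the centre of a tube is when it lies home, 52 mm above the table. x axis: along the tube; a steep wall on the +y side, the shallow flank on the -y side. A chock set on the flank, parallel to the tube and touching it, has its tab point at x 0, y -28.5, z +25 mm in this frame. For the cradle's shape see rack.
- rack: Low fixed aluminium rack with pale blue bearers, three cradles 100 mm apart along its y; origin on the table. Each is an open V on two bearers, 24 to 50 mm either side of the tube's middle along x; between them a gap 48 mm wide, open to the table, for fingers; the caps hang outside. The wall slopes 55 degrees, its top as high as the tube's centre; the flank rises 6 degrees away from the tube, to 67 mm from it.
- gun_grip (a point): Point on the axis of the blue blow gun, fixed level in a stand, beside the middle of its red trigger paddle, 100 mm above the table. The nozzle points to -y; the paddle is on the +x side and moves to -x. Housing 24 mm thick in x (back face at x = -12 mm), 30 high, 150 long. Squeeze from above, one finger behind the housing. Stand posts begin 52 mm off along y; base plate 12 mm high.
- trigger_face (a point): Middle of the red trigger paddle's outer face. The paddle is 64 mm long, 26 mm high. In the frame of gun_grip this face is at x = +37 mm when free, +29 mm at the first stop, +21 mm at the second, so the squeezed width goes from 49 to 41 to 33 mm.
- trigger_first (a joint): First-stage travel of the trigger: 0 free to 0.008 m at its stop, soft (1.5 N rising to 4.5 N). Springs back.
- trigger_second (a joint): Second-stage travel of the trigger, 0 to 0.008 m: begins only when the squeeze passes the pressure point of 10 N, fully in at 15 N. Total travel of the paddle is the sum of both stages. Springs back.
- air_valve (a joint): Air valve lever angle: 0 = shut (leans 0.5 rad to the valve block's -x), 1.0 rad = fully open (leans 0.5 rad to its +x). Moves easily (about 1 N at the tip) and stays where it is left.
- air_valve_tip (a point): Centre of the yellow ball (26 mm diameter) on the tip of the air valve lever, which is a 10 mm steel rod 80 mm long from its pivot.
- air_valve_base: Fixed grey valve block, 70 x 50 x 25 mm, origin in the middle of its underside on the table; the lever's pivot is 22 mm above the origin and swings in the block's x-z plane, opening towards +x.
- wash_bottle: White wash bottle with orange cap, 66 mm diameter, 160 mm high, origin under its centre. Leave alone.
- beaker: Glass beaker, 80 mm diameter, 95 mm high, origin under its centre. Leave alone.
- jar: Small clear jar with white lid, 48 mm diameter, 55 mm high, origin under its centre. Leave alone.
Not all that is in view belongs to the job. Leave any blue, green or turquoise look-alike of the part that bears chock_3_tab alone.

How it is judged:
By the outcome, as a careful person would: the job done as asked, in the order asked, and still so for the second after the job is handed in, with the robot touching nothing.
Of tube_1, tube_2, tube_3 only 2 to 3 are there at a start; the rules pass over those that are not, and their reading is None.
At some moment in a run one of chock_1, chock_2, chock_3 may be knocked a few centimetres aside while the robot is not near it.
Once in a run the grip may slacken for a moment while it holds something.
It also fails if it takes over 210 s, if anything falls off the work surface, if the arm or the gripper's body presses on something with over 40 N, if the wrist force passes 120 N, or if a joint passes its speed limit or range.

## Working session

There is one attempt and no reset: what is moved stays moved. The work goes in short steps, Python scripts to look and compute and a shell command to move; the robot and the scene stay as the last step left them, time stands still between calls to the robot, and variables do not carry over. Pictures are saved under pics/ and viewed, and the job is handed in when it is done.

```bash
ls; mkdir -p pics; python3 - <<'E'
from bench import robot
import cv2,numpy as np
o=robot.get_obs(); print(o)
for n in ["scene","side","wrist"]:
    s=robot.snapshot(n); cv2.imwrite(f"pics/{n}0.png",s["color"][:,:,::-1])
    print(n,s["intrinsics"].tolist(),s["k1"],s["eye"],np.round(s["rotation"],4).tolist())
E
```

```text
pics
{'time': 0.0, 'joint_positions': array([-1.03085259e-01,  8.79444043e-02,  1.37225187e+00, -1.78411337e-05,
        1.68362402e+00, -1.03106891e-01]), 'qvel': array([-7.41352888e-04, -4.47285017e-04, -1.05122753e-04, -7.54686387e-04,
       -4.09511456e-04,  7.34723232e-05]), 'joint_torque': array([ 1.28542815e-03, -3.40182602e+01, -3.02423716e+01,  7.18220207e-02,
        3.29729996e-02, -1.13141955e-04]), 'tool_pos': array([5.49438481e-01, 5.53292281e-05, 2.04311209e-01]), 'ee_rot': array([-3.14138101e+00,  2.21763047e-03,  1.98770308e-05]), 'wrist_force': array([-0.60121349,  0.0420393 ,  0.0818358 ]), 'wrist_torque': array([-0.01906268,  0.00484777, -0.02629717]), 'width': 0.09425506873792354}
scene [[424.41978978181686, 0.0, 270.67008673679], [0.0, 424.41978978181686, 206.96607077922775], [0.0, 0.0, 1.0]] -0.11009917819998112 [0.76986568 0.61383497 0.84917241] [-2.452, 0.0038, 2.6469]
side [[385.6139662229513, 0.0, 278.14390129908634], [0.0, 385.6139662229513, 208.2219251970209], [0.0, 0.0, 1.0]] -0.099693300855305 [ 0.18563107 -0.591665    0.69132325] [-2.2644, -0.0063, -0.4061]
wrist [[322.7669800576354, 0.0, 280.4924662450768], [0.0, 322.7669800576354, 207.89852850133033], [0.0, 0.0, 1.0]] 0.012414316378418904 [0.5501446  0.08140051 0.38378326] [2.861, 0.0015, 0.001]
```

View pics/scene0.png

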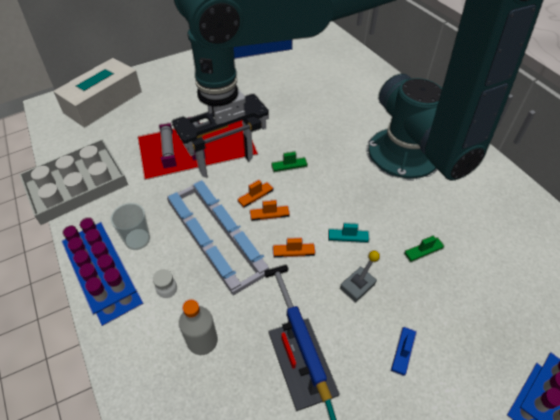

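View pics/side0.png

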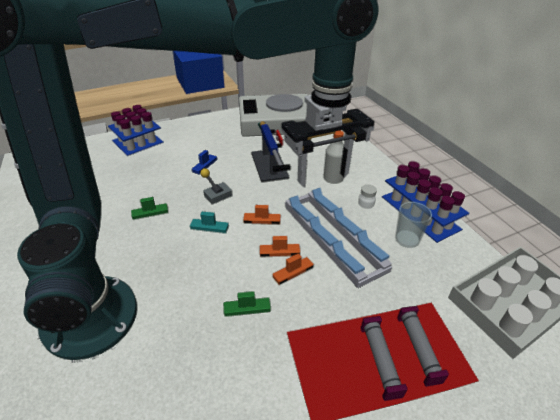

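View pics/wrist0.png

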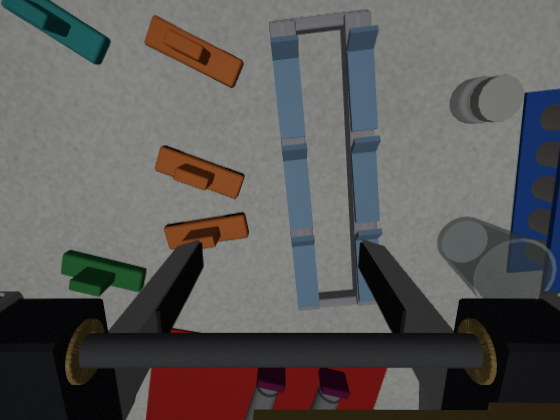

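The views show two tubes on the mat, three orange chocks, the rack, the gun and the valve. Next I'll write helpers and zoom in.

```bash
cat > h.py <<'E'
from bench import robot
import cv2,numpy as np
from scipy.spatial.transform import Rotation as R
def snap(n,f=None):
    s=robot.snapshot(n)
    if f: cv2.imwrite(f"pics/{f}.png",s["color"][:,:,::-1])
    return s
def rays(s,px):
    px=np.asarray(px,float).reshape(-1,1,2)
    u=cv2.undistortPoints(px,s["intrinsics"],np.array([s["k1"],0,0,0,0.])).reshape(-1,2)
    d=np.c_[u,np.ones(len(u))]@R.from_euler('xyz',s["rotation"]).as_matrix().T
    return np.array(s["eye"]),d
def onz(s,px,z):
    e,d=rays(s,px); t=(z-e[2])/d[:,2]; return e+d*t[:,None]
def proj(s,P):
    P=np.asarray(P,float).reshape(-1,3); M=R.from_euler('xyz',s["rotation"]).as_matrix()
    c=(P-np.array(s["eye"]))@M
    p,_=cv2.projectPoints(c,np.zeros(3),np.zeros(3),s["intrinsics"],np.array([s["k1"],0,0,0,0.])); return p.reshape(-1,2)
def tri(s1,p1,s2,p2):
    e1,d1=rays(s1,p1);e2,d2=rays(s2,p2);d1=d1[0];d2=d2[0]
    A=np.c_[d1,-d2];t=np.linalg.lstsq(A,e2-e1,rcond=None)[0]
    a=e1+d1*t[0];b=e2+d2*t[1]; return (a+b)/2,np.linalg.norm(a-b)
def zoom(s,x0,y0,x1,y1,k,f):
    c=s["color"][y0:y1,x0:x1,::-1]; cv2.imwrite(f"pics/{f}.png",cv2.resize(c,None,fx=k,fy=k,interpolation=cv2.INTER_CUBIC))
def mask(s,lo,hi):
    h=cv2.cvtColor(s["color"],cv2.COLOR_RGB2HSV); return cv2.inRange(h,np.array(lo),np.array(hi))
def blobs(m,amin=20):
    n,l,st,ce=cv2.connectedComponentsWithStats(m)
    return [(st[i,4],ce[i],(l==i)) for i in range(1,n) if st[i,4]>=amin]
E
python3 - <<'E'
from h import *
w=snap("wrist");zoom(w,130,0,390,320,2,"w1") if 0 else None
zoom(w,120,0,420,320,1.85,"w1")
s=snap("side");zoom(s,130,90,400,300,2.9,"s1")
c=snap("scene");zoom(c,160,170,450,400,2.5,"c1")
E
```

```text
(no output)
```

View pics/w1.png

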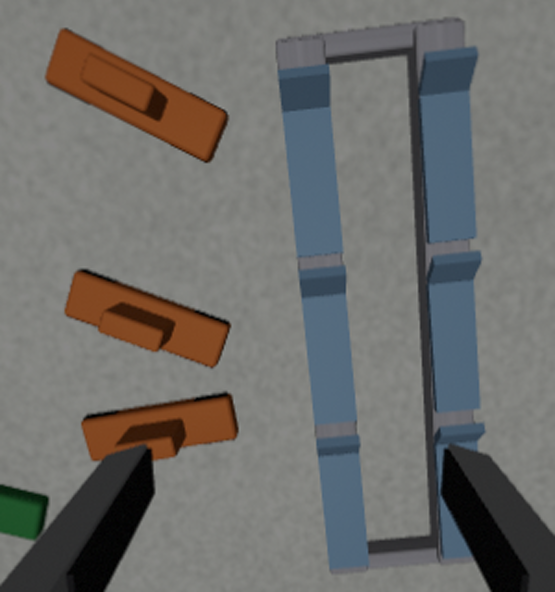

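View pics/s1.png

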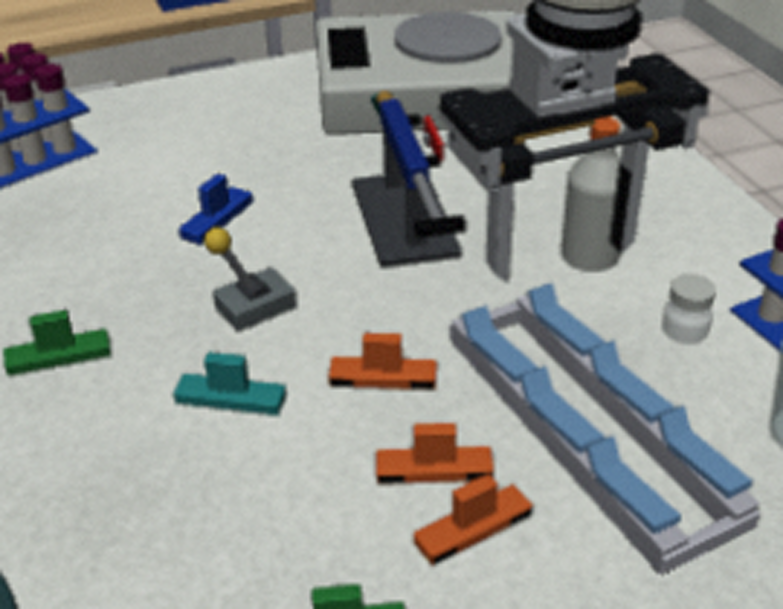

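View pics/c1.png

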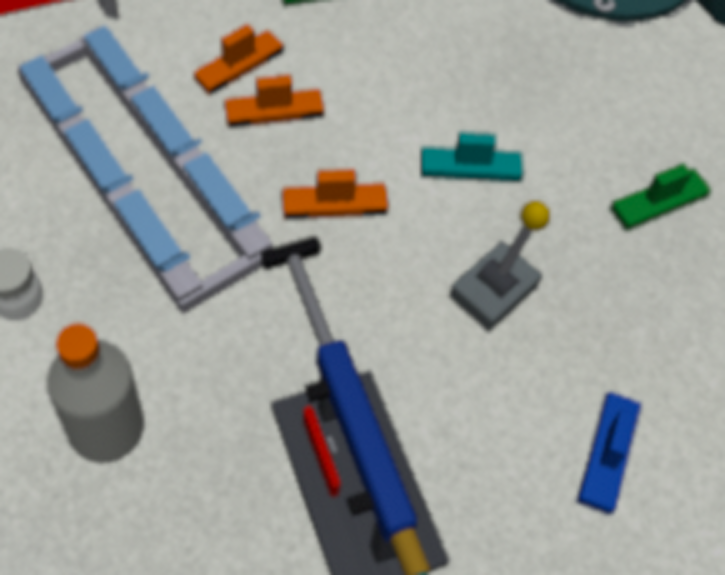

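```bash
python3 - <<'E'
from h import *
S={n:snap(n) for n in ["side","scene","wrist"]}
for n,s in S.items():
    for c,lo,hi in [("orange",(5,170,60),(14,255,255)),("yellow",(20,130,80),(30,255,255)),("purple",(150,120,30),(170,255,160)),("blue",(100,50,80),(112,140,255)),("red",(0,200,100),(4,255,255))]:
        for a,ce,l in blobs(mask(s,lo,hi),25):
            ys,xs=np.where(l); r=cv2.minAreaRect(np.c_[xs,ys].astype(np.float32)); 
            print(n,c,a,np.round(ce,1),np.round(cv2.boxPoints(r)).astype(int).tolist() if a>60 else "")
E
```

```text
side orange 51 [337.8 133.3] 
side orange 405 [261.8 215.5] [[244, 205], [279, 205], [279, 222], [244, 222]]
side orange 1041 [286.1 258.1] [[255, 250], [287, 227], [313, 265], [281, 287]]
side yellow 54 [204.4 172.2] 
side purple 509 [130.9 116.1] [[111, 113], [147, 102], [152, 120], [116, 131]]
side purple 1224 [430.2 185.1] [[394, 174], [407, 155], [465, 196], [452, 215]]
side purple 110 [406.4 311.2] [[394, 312], [414, 302], [419, 310], [399, 321]]
side purple 126 [370.2 321. ] [[357, 321], [377, 312], [382, 322], [362, 331]]
side purple 249 [436.4 377.4] [[423, 373], [447, 369], [449, 382], [425, 386]]
side purple 276 [394.5 391.7] [[381, 388], [405, 383], [408, 396], [383, 400]]
side blue 976 [349.9 225.8] [[308, 194], [318, 184], [390, 255], [381, 264]]
side blue 1041 [326.1 235.7] [[286, 201], [296, 192], [365, 267], [355, 277]]
side blue 365 [416.1 214. ] [[397, 209], [411, 192], [438, 215], [424, 232]]
side red 11070 [369.  364.2] [[288, 332], [454, 290], [477, 383], [311, 425]]
scene orange 55 [213.8 130.3] 
scene orange 398 [255.  192.5] [[235, 194], [264, 176], [273, 189
[... 2345 characters left out ...]
[[269, 37], [296, 34], [307, 136], [279, 139]]
wrist blue 2043 [364.6 178.5] [[350, 222], [351, 136], [379, 136], [378, 222]]
wrist blue 1983 [296.5 185.4] [[280, 145], [305, 143], [314, 226], [289, 229]]
wrist blue 670 [364.4 261.5] [[350, 300], [356, 226], [380, 228], [374, 302]]
wrist blue 1551 [304.5 270.4] [[290, 236], [313, 234], [320, 305], [297, 307]]
wrist blue 58 [522.1 239.3] 
wrist blue 190 [549.4 269.2] [[541, 291], [544, 248], [556, 249], [552, 292]]
wrist red 5304 [199.9 393.1] [[146, 368], [256, 368], [256, 419], [146, 419]]
wrist red 1406 [297.3 388.5] [[273, 368], [318, 368], [318, 408], [273, 408]]
wrist red 1386 [361. 387.] [[333, 368], [384, 368], [384, 408], [333, 408]]
```

```bash
python3 - <<'E'
from h import *
S={n:snap(n) for n in ["side","scene","wrist"]}
s=S["side"];c=S["scene"];w=S["wrist"]
print("caps",np.round(onz(s,[[370.2,321],[394.5,391.7],[406.4,311.2],[436.4,377.4]],.025),3).tolist())
print("capw",np.round(onz(w,[[269.7,384.9],[334.3,391.3]],.03),3).tolist())
print("ball",tri(s,[204.4,172.2],c,[373.6,255.6]))
print("paddle",onz(c,[288.3,348.6],.1), onz(c,[[282.5,333.5],[294,364]],.1))
# chock base rect centers in wrist are biased; side
print("chock w",np.round(onz(w,[[191.9,51.1],[197.8,172.2],[206.6,230.4]],.012),3).tolist())
# rack
cw={"wl":[]}
print("wallTop wrist (z .052)",np.round(onz(w,[[271,37],[297,36],[347,26],[377,25],[281,145],[305,143],[352,136],[380,136],[290,236],[314,234]],.052),4).tolist())
print("flank end z .043",np.round(onz(w,[[280,139],[307,136],[289,229],[314,226],[350,130],[376,130],[350,222],[378,222]],.043),4).tolist())
for P in [(.55,-.25,.03)]: print(proj(s,P),proj(w,P))
E
```

```text
caps [[0.537, -0.258, 0.025], [0.495, -0.401, 0.025], [0.62, -0.269, 0.025], [0.581, -0.411, 0.025]]
capw [[0.536, -0.27, 0.03], [0.624, -0.281, 0.03]]
ball (array([0.34800482, 0.28636694, 0.09410605]), np.float64(0.0008643280954504949))
paddle [[0.6089076  0.37676037 0.1       ]] [[0.60394608 0.34639969 0.1       ]
 [0.61413119 0.40634614 0.1       ]]
chock w [[0.457, 0.145, 0.012], [0.454, 0.017, 0.012], [0.46, -0.055, 0.012]]
wallTop wrist (z .052) [[0.5416, 0.1505, 0.052], [0.5657, 0.1514, 0.052], [0.6116, 0.1596, 0.052], [0.639, 0.1603, 0.052], [0.551, 0.0519, 0.052], [0.5753, 0.0539, 0.052], [0.6225, 0.0608, 0.052], [0.6507, 0.0608, 0.052], [0.561, -0.0468, 0.052], [0.5874, -0.0444, 0.052]]
flank end z .043 [[0.55, 0.0572, 0.043], [0.5779, 0.0603, 0.043], [0.5601, -0.0419, 0.043], [0.5881, -0.0383, 0.043], [0.622, 0.0663, 0.043], [0.6488, 0.0663, 0.043], [0.6281, -0.0335, 0.043], [0.6593, -0.0335, 0.043]]
[[374.02861987 314.46381377]] [[279.9008053 372.5696353]]
```

```bash
python3 -m handwheel '{"delta_pos":[[0,48,-4],[0,48,-4],[0,48,-4],[0,48,-4],[0,48,-4],[0,48,-4],[0,48,-4],[0,48,-4]],"rotation":[[0,0,0],[0,0,0],[0,0,0],[0,0,0],[0,0,0],[0,0,0],[0,0,0],[0,0,0]],"claw":[-1,-1,-1,-1,-1,-1,-1,-1]}'
python3 - <<'E'
from h import *
w=snap("wrist","w2"); print(w["eye"])
s=snap("scene","c2")
E
```

```text
time: 1.6
tool_pos: [0.5499, -0.3856, 0.2377]
ee_rot: [3.142, -0.0, -0.0]
wrist_force: [0.9, -0.3, 0.4]
width: 0.0943
[ 0.55012589 -0.30417194  0.41698784]
```

View pics/w2.png

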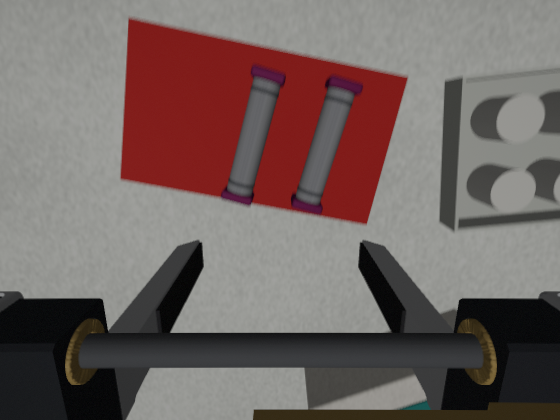

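View pics/c2.png

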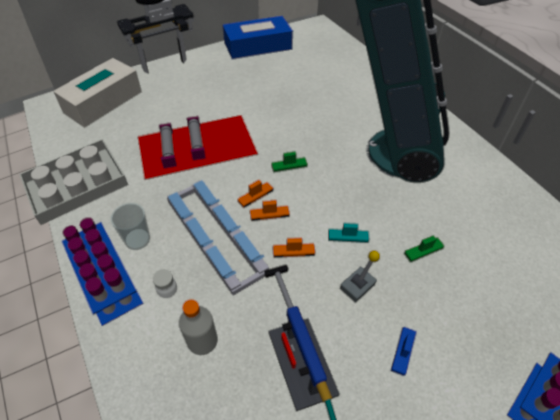

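```bash
python3 - <<'E'
from h import *
w=snap("wrist")
h=cv2.cvtColor(w["color"],cv2.COLOR_RGB2HSV)
m=((h[...,1]<110)).astype(np.uint8)*255
roi=np.zeros_like(m); roi[70:210,215:370]=255
P=cv2.fillConvexPoly(np.zeros_like(m),np.array([[135,30],[400,80],[362,215],[128,175]]),255)
m=cv2.morphologyEx(m&P,cv2.MORPH_OPEN,np.ones((3,3)))
for a,ce,l in blobs(m,300):
    ys,xs=np.where(l); pts=onz(w,np.c_[xs,ys],.023)[:,:2].astype(np.float32)
    r=cv2.minAreaRect(pts); d=pts-pts.mean(0); u,sv,vt=np.linalg.svd(d,full_matrices=False)
    print(a,ce,r,pts.mean(0),vt[0],np.degrees(np.arctan2(vt[0,1],vt[0,0])))
for a,ce,l in blobs(mask(w,(150,120,30),(172,255,160)),25): print(a,ce,onz(w,ce,.035)[0])
E
```

```text
3199 [253.63707409 130.49015317] ((0.5163690447807312, -0.33019739389419556), (0.1387265920639038, 0.03199738264083862), 73.98963165283203) [ 0.51733965 -0.32657602] [-0.27460977 -0.9615558 ] -105.93876
3149 [325.67449984 138.81359162] ((0.6020148396492004, -0.3400588035583496), (0.13867118954658508, 0.03222532942891121), 74.25798797607422) [ 0.6028562  -0.33662537] [-0.26991993 -0.96288276] -105.65949
406 [268.37931034  68.28817734] [ 0.53653349 -0.25922727  0.035     ]
430 [345.08837209  77.90697674] [ 0.62048496 -0.26941604  0.035     ]
291 [237.48109966 192.81099656] [ 0.49698959 -0.39821282  0.035     ]
315 [307.0984127  200.67936508] [ 0.58144242 -0.40844675  0.035     ]
```

```bash
python3 -m handwheel '{"delta_pos":[[26,-23,10],[25.6,-23.1,20],[0,0,20],[0,0,25],[0,0,25],[0,0,25],[0,0,15],[0,0,10]],"rotation":[[0,0,0],[0,0,0],[0,0,0.139],[0,0,0.139],[0,0,0],[0,0,0],[0,0,0],[0,0,0]],"claw":[-1,-1,-1,-1,-1,-1,-1,-1]}'
python3 - <<'E'
from h import *
w=snap("wrist","w3"); snap("side","s3")
E
```

```text
time: 2.75
tool_pos: [0.6017, -0.337, 0.087]
ee_rot: [-3.141, 0.0, -0.277]
wrist_force: [-0.2, 0.8, -0.0]
width: 0.0939
```

View pics/s3.png

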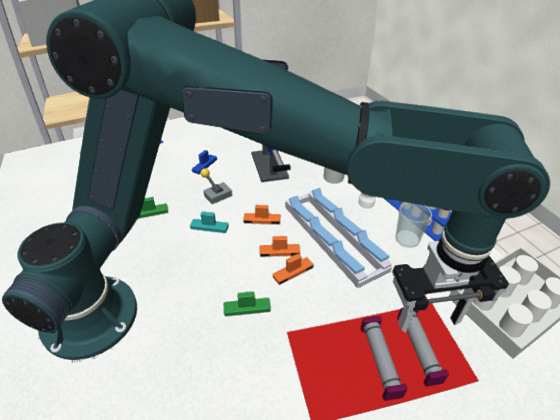

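```bash
python3 -m handwheel '{"delta_pos":[[-0.7,2.4,30],[0,0,30],[0,0,16],[0,0,0],[0,0,0],[0,0,0],[0,0,0],[0,0,0]],"rotation":[[0,0,0],[0,0,0],[0,0,0],[0,0,0],[0,0,0],[0,0,0],[0,0,0],[0,0,0]],"claw":[-1,-1,-1,-0.3,0.9,0.9,0.9,0.9]}'
```

```text
time: 3.85
tool_pos: [0.6005, -0.3402, 0.012]
ee_rot: [3.141, -0.001, -0.278]
wrist_force: [-0.9, 0.5, -0.5]
width: 0.0475
```

```bash
python3 -m handwheel '{"delta_pos":[[0,0,0],[0,0,0],[0,0,0],[0,0,-3],[0,0,-15],[0,0,-30],[0,0,-40],[0,0,-40]],"rotation":[[0,0,0],[0,0,0],[0,0,0],[0,0,0],[0,0,0],[0,0,0],[0,0,0],[0,0,0]],"claw":[0.9,0.9,0.9,0.9,0.9,0.9,0.9,0.9]}'
python3 - <<'E'
from h import *
w=snap("wrist","w4"); snap("side","s4")
E
```

```text
time: 4.85
tool_pos: [0.6, -0.3399, 0.1412]
ee_rot: [-3.142, 0.0, -0.278]
wrist_force: [0.2, -0.6, -2.5]
width: 0.0312
```

View pics/w4.png

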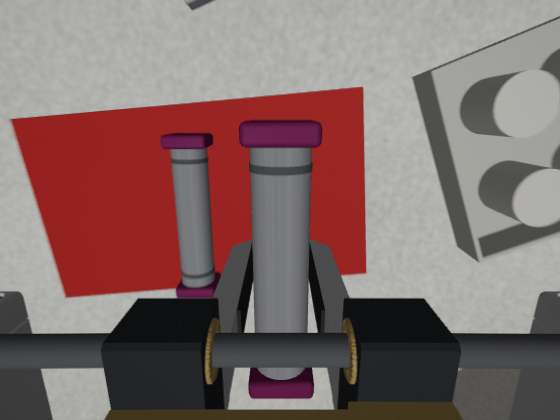

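View pics/s4.png

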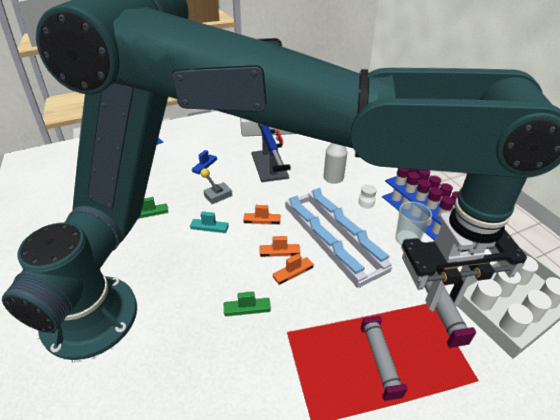

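```bash
python3 - <<'E'
from h import *
w=snap("wrist"); o=robot.get_obs(); t=o["tool_pos"]; M=R.from_euler('xyz',o["ee_rot"]).as_matrix()
for a,ce,l in blobs(mask(w,(150,120,30),(172,255,160)),400):
    ys,xs=np.where(l); print(a,xs.min(),xs.max(),ys.min(),ys.max())
    if a>1000:
      for z in (.031,.012):
        P=onz(w,[[280,ys.min()],[280,ys.max()],[xs.min(),ys.mean()],[xs.max(),ys.mean()]],t[2]+z); print(z,np.round((P-t)@M*1000,1).tolist())
E
```

```text
2098 239 321 121 147
0.031 [[1.2, -78.3, -31.2], [1.2, -66.7, -31.2], [-17.6, -72.7, -31.3], [20.0, -72.8, -31.0]]
0.012 [[1.3, -77.9, -12.2], [1.3, -64.8, -12.1], [-19.9, -71.7, -12.3], [22.5, -71.7, -12.0]]
712 158 208 131 145
498 173 216 267 291
1455 249 313 368 397
0.031 [[1.3, 58.1, -30.9], [1.3, 78.7, -30.8], [-16.7, 70.2, -31.0], [20.5, 70.6, -30.7]]
0.012 [[1.4, 75.5, -11.8], [1.4, 98.8, -11.8], [-18.9, 89.2, -11.9], [23.0, 89.7, -11.6]]
```

```bash
python3 - <<'E'
from h import *
s=snap("side");zoom(s,280,180,400,290,6,"s5")
c=snap("scene");zoom(c,160,175,280,295,5,"c5")
E
```

```text
(no output)
```

View pics/s5.png

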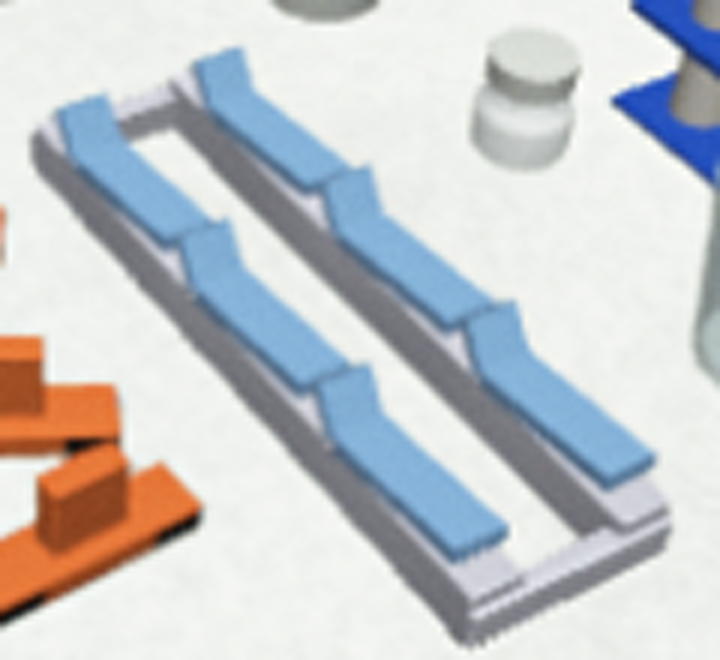

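View pics/c5.png

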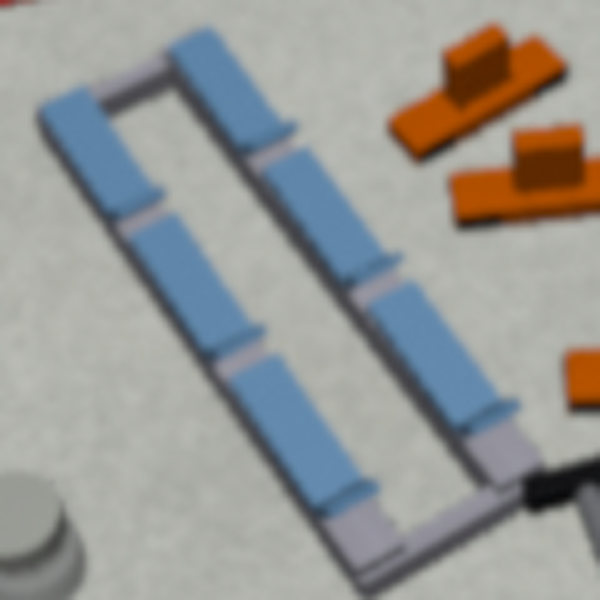

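```bash
python3 - <<'E'
from h import *
from scipy.optimize import least_squares
s=snap("side");c=snap("scene")
WT,FE=(19.5,52),(-67,43)
def P(x,cy,k): return [x/1000,(cy+k[0])/1000,k[1]/1000]
side=[]; 
for cy,a in [(100,[(58,110),(107,96),(195,62),(243,47)]),(0,[(182,237),(230,221),(325,182),(372,167)]),(-100,[(318,382),(368,366),(468,317),(517,301)])]:
    for x,p in zip([-50,-24,24,50],a): side.append((P(x,cy,WT),(np.array(p)+.5)/6-.5+[280,180]))
for x,p in zip([-50,-24,24,50],[(457,545),(507,527),(612,478),(655,458)]): side.append((P(x,-100,FE),(np.array(p)+.5)/6-.5+[280,180]))
sc=[]
for cy,a in [(100,[(323,512),(380,487),(465,430),(520,405)]),(0,[(217,355),(265,330),(347,282),(400,257)]),(-100,[(118,215),(163,192),(248,152),(297,126)])]:
    for x,p in zip([50,24,-24,-50],a): sc.append((P(x,cy,WT),(np.array(p)+.5)/5-.5+[160,175]))
for cy,a in [(-100,[(42,105),(90,87),(170,48),(212,28)]),(0,[(132,228),(178,212),(263,163),(305,148)])]:
    for x,p in zip([50,24,-24,-50],a): sc.append((P(x,cy,FE),(np.array(p)+.5)/5-.5+[160,175]))
def w(v,M):
    ca,sa=np.cos(v[2]),np.sin(v[2]); M=np.array(M); return np.c_[v[0]+ca*M[:,0]-sa*M[:,1],v[1]+sa*M[:,0]+ca*M[:,1],M[:,2]]
for n,S,L in [("side",s,side),("scene",c,sc)]:
    M=[a for a,b in L];B=np.array([b for a,b in L])
    r=least_squares(lambda v:(proj(S,w(v,M))-B).ravel(),[.6,.04,.1],loss="soft_l1")
    print(n,r.x,np.round(np.abs(r.fun).reshape(-1,2).max(1),1))
    print(w(r.x,[[0,.1,.052],[0,0,.052],[0,-.1,.052]]))
E
```

```text
side [0.59997393 0.0280147  0.10817317] [0.1 0.6 0.2 0.3 0.4 0.2 0.3 0.3 0.9 0.8 1.1 0.3 0.8 0.6 1.  1. ]
[[ 0.58917769  0.1274302   0.052     ]
 [ 0.59997393  0.0280147   0.052     ]
 [ 0.61077016 -0.0714008   0.052     ]]
scene [0.60314395 0.03472766 0.10003875] [0.2 0.9 0.7 0.5 0.7 0.5 1.2 0.4 0.8 1.  1.5 0.8 1.2 0.5 0.4 0.7 2.6 1.
 2.1 1.1]
[[ 0.59315675  0.13422769  0.052     ]
 [ 0.60314395  0.03472766  0.052     ]
 [ 0.61313115 -0.06477237  0.052     ]]
```

```bash
python3 -m handwheel '{"delta_pos":[[-10,-35.3,-17],[-10,-35.3,-17],[-10,-35.3,-17],[-10,-35.3,-17],[-10,-35.3,-17],[-10,-35.3,-17],[0,0,0],[0,0,0]],"rotation":[[0,0,0],[0,0,0],[0,0,0],[0,0,0],[0,0,0],[0,0,-0.126],[0,0,-0.126],[0,0,-0.126]],"claw":[0.9,0.9,0.9,0.9,0.9,0.9,0.9,0.9]}'
python3 - <<'E'
from h import *
w=snap("wrist","w6"); print(w["eye"])
E
```

```text
time: 6.2
tool_pos: [0.6001, -0.1189, 0.2394]
ee_rot: [-3.14, 0.003, 0.105]
wrist_force: [0.3, 0.3, -3.0]
width: 0.0312
[ 0.59252403 -0.03812129  0.41881013]
```

View pics/w6.png

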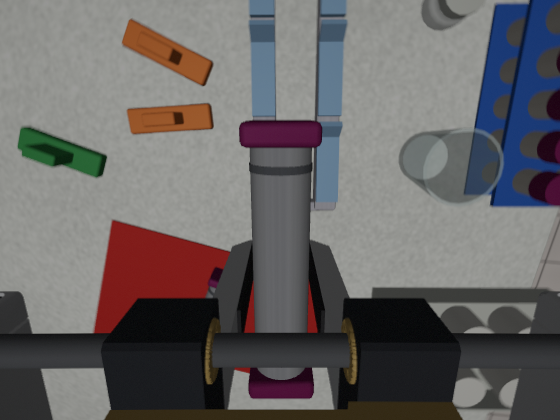

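```bash
python3 - <<'E'
from h import *
w=snap("wrist");zoom(w,235,0,375,130,5.5,"w7")
E
```

```text
(no output)
```

View pics/w7.png

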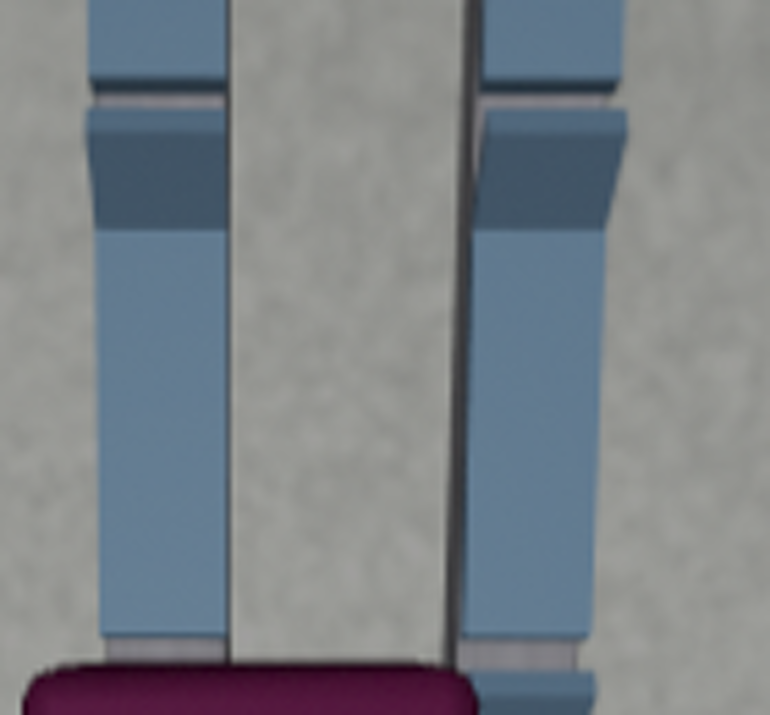

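```bash
python3 - <<'E'
from h import *
from scipy.optimize import least_squares
w=snap("wrist")
L=[]
for y,z,r,xs in [(19.5,52,132,(87,227,482,625)),(7.67,35.1,230,(95,227,473,606)),(-67,43,633,(100,227,462,590)),(33,43,78,(91,228,484,620))]:
    for x,px in zip((-50,-24,24,50),xs): L.append(([x/1e3,y/1e3,z/1e3],(np.array([px,r])+.5)/5.5-.5+[235,0]))
M=np.array([a for a,b in L]);B=np.array([b for a,b in L])
def W(v): 
    ca,sa=np.cos(v[2]),np.sin(v[2]); return np.c_[v[0]+ca*M[:,0]-sa*M[:,1],v[1]+sa*M[:,0]+ca*M[:,1],M[:,2]]
r=least_squares(lambda v:(proj(w,W(v))-B).ravel(),[.6,.03,.1],loss="soft_l1")
print(r.x,np.round(r.fun.reshape(-1,2),1).tolist())
x,y,a=r.x
for k in (.1,0,-.1): print(x-k*np.sin(a),y+k*np.cos(a))
s=snap("side"); print(proj(s,W(r.x))[:8], robot.get_obs()["ee_rot"],robot.get_obs()["tool_pos"])
E
```

```text
[0.60367702 0.03080218 0.09797626] [[-0.5, 1.4], [-0.3, 1.4], [0.8, 1.5], [0.5, 1.5], [-0.2, 0.2], [0.0, 0.3], [0.0, 0.3], [0.1, 0.4], [-0.2, -0.5], [-0.0, -0.4], [0.2, -0.3], [0.3, -0.3], [-0.7, -1.3], [-0.3, -1.2], [-0.1, -1.1], [0.5, -1.1]]
0.5938950570657217 0.13032260071415022
0.6036770157308397 0.03080218429282528
0.6134589743959576 -0.06871823212849967
[[310.29288241 218.27901038]
 [318.90798158 215.06294882]
 [334.33788118 209.29655666]
 [342.44396332 206.26390548]
 [312.41039536 226.02328895]
 [320.97696366 222.7377539 ]
 [336.32115032 216.84395571]
 [344.38284186 213.74282243]] [-3.14044793e+00  2.83565979e-03  9.78221723e-02] [ 0.6001971  -0.11977746  0.23966194]
```

```bash
python3 -m handwheel '{"delta_pos":[[5.5,-49.4,0],[5.5,-49.4,0],[5.5,-49.4,0],[0,0,0],[0,0,0],[0,0,0],[0,0,0],[0,0,0]],"rotation":[[0,0,0],[0,0,0],[0,0,0],[0,0,0.18],[0,0,0.18],[0,0,0.18],[0,0,0.18],[0,0,0.18]],"claw":[0.9,0.9,0.9,0.9,0.9,0.9,0.9,0.9]}'
python3 -m handwheel '{"delta_pos":[[0,0,0],[0,0,0],[0,0,0],[0,0,0],[0,0,20],[0,0,40],[0,0,40],[0,0,30]],"rotation":[[0,0,0.168],[0,0,0.168],[0,0,0.168],[0,0,0.167],[0,0,0],[0,0,0],[0,0,0],[0,0,0]],"claw":[0.9,0.9,0.9,0.9,0.9,0.9,0.9,0.9]}'
python3 - <<'E'
from h import *
o=robot.get_obs();print(o["tool_pos"],o["ee_rot"],o["joint_positions"])
w=snap("wrist","w8");s=snap("side","s8");zoom(s,240,100,460,300,3.5,"s8z")
E
```

```text
time: 7.4
tool_pos: [0.6021, 0.029, 0.2406]
ee_rot: [3.141, 0.001, -0.808]
wrist_force: [-0.6, -0.2, -2.4]
width: 0.0315
time: 8.4
tool_pos: [0.601, 0.029, 0.1084]
ee_rot: [3.138, 0.001, -1.473]
wrist_force: [-0.2, -0.3, -2.7]
width: 0.031
[0.60104816 0.02902348 0.10843481] [ 3.13798898e+00  5.33659122e-04 -1.47330312e+00] [-4.59554528e-02  2.41182832e-01  1.38768224e+00  1.30239919e-05
  1.51637053e+00  1.42734597e+00]
```

View pics/w8.png

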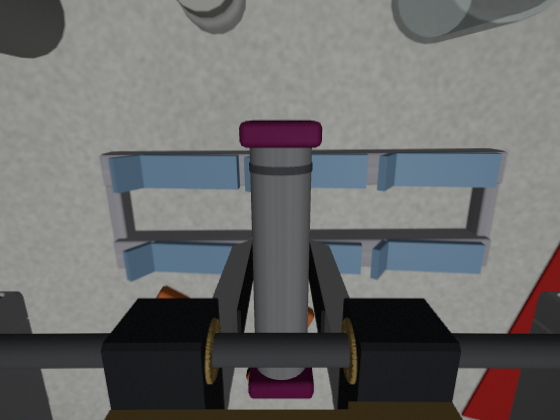

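View pics/s8z.png

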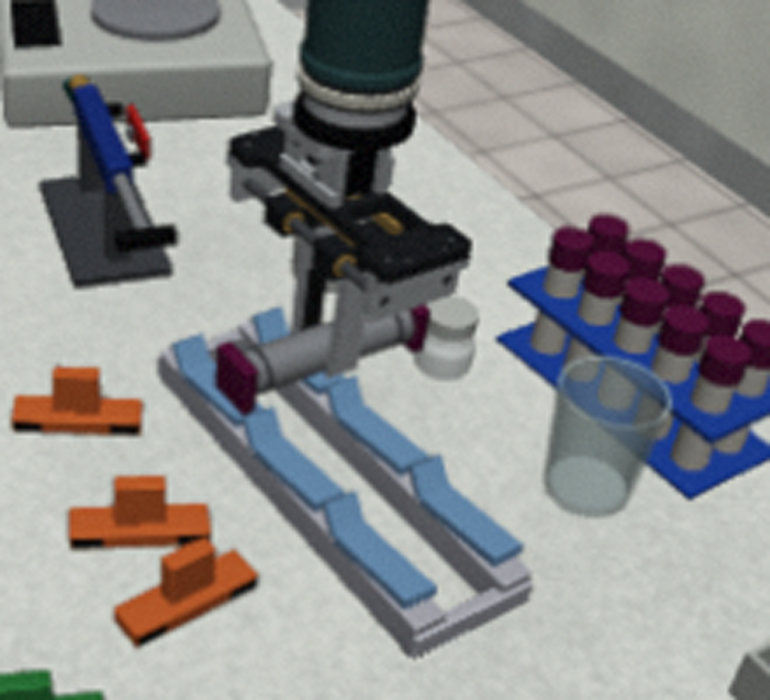

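```bash
python3 -m handwheel '{"delta_pos":[[0,-1,20],[0,0,20],[0,0,12],[0,0,8],[0,0,3],[0,0,2],[0,0,1],[0,0,0]],"rotation":[[0,0,0],[0,0,0],[0,0,0],[0,0,0],[0,0,0],[0,0,0],[0,0,0],[0,0,0]],"claw":[0.9,0.9,0.9,0.9,0.9,0.9,0.9,0.9]}'
```

```text
time: 9.5
tool_pos: [0.6035, 0.0293, 0.0458]
ee_rot: [-3.141, -0.0, -1.471]
wrist_force: [-0.6, 0.4, -3.4]
width: 0.0315
```

```bash
python3 -m handwheel '{"delta_pos":[[0,0,1],[0,0,1],[0,0,1],[0,0,1],[0,0,0],[0,0,0],[0,0,0],[0,0,0]],"rotation":[[0,0,0],[0,0,0],[0,0,0],[0,0,0],[0,0,0],[0,0,0],[0,0,0],[0,0,0]],"claw":[0.9,0.9,0.9,0.9,0.9,0.9,0.9,0.9]}'
```

```text
time: 10.5
tool_pos: [0.6034, 0.0293, 0.0416]
ee_rot: [-3.141, -0.0, -1.471]
wrist_force: [-0.8, 1.0, -3.0]
width: 0.0315
```

```bash
python3 -m handwheel '{"delta_pos":[[0,0,1],[0,0,1],[0,0,1],[0,0,0],[0,0,0],[0,0,0],[0,0,0],[0,0,0]],"rotation":[[0,0,0],[0,0,0],[0,0,0],[0,0,0],[0,0,0],[0,0,0],[0,0,0],[0,0,0]],"claw":[0.9,0.9,0.9,0.9,0.9,0.9,0.9,0.9]}'; python3 - <<'E'
from h import *
s=snap("side","s9");zoom(s,240,100,460,300,3.5,"s9z")
E
```

```text
time: 11.5
tool_pos: [0.6036, 0.0293, 0.0407]
ee_rot: [-3.14, -0.0, -1.471]
wrist_force: [-3.9, 0.5, 6.4]
width: 0.0311
```

View pics/s9z.png

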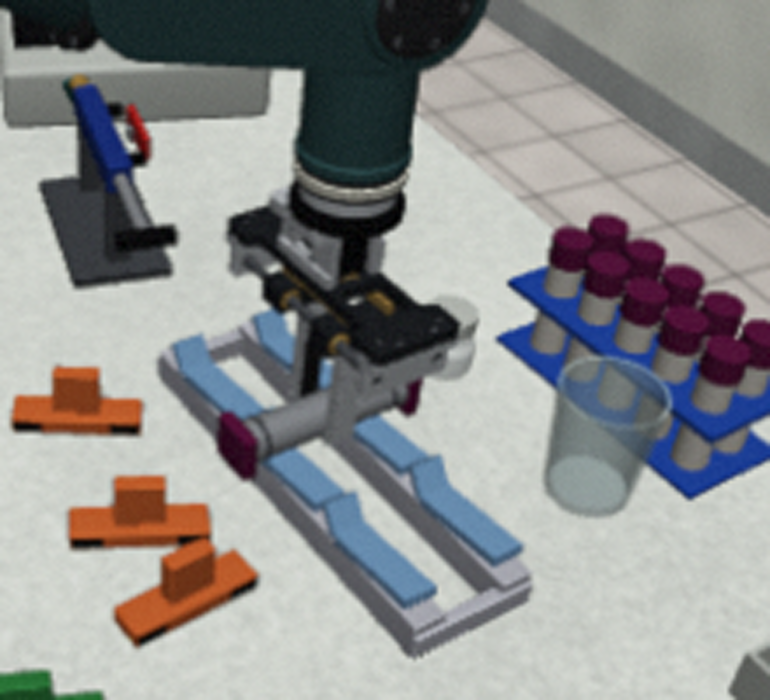

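```bash
python3 -m handwheel '{"delta_pos":[[0,0,-0.7],[0,0,0],[0,0,0],[0,0,0],[0,0,0],[0,0,0],[0,0,-15],[0,0,-35]],"rotation":[[0,0,0],[0,0,0],[0,0,0],[0,0,0],[0,0,0],[0,0,0],[0,0,0],[0,0,0]],"claw":[0.2,0.0,-0.2,-0.36,-0.36,-0.36,-0.36,-0.36]}'
python3 -m handwheel '{"delta_pos":[[0,0,-30],[0,0,-40],[0,20,-30],[0,60,-20],[0,60,0],[0,0,0],[0,0,0],[0,0,0]],"rotation":[[0,0,0],[0,0,0],[0,0,0],[0,0,0],[0,0,0],[0,0,0],[0,0,0],[0,0,0]],"claw":[-1,-1,-1,-1,-1,-1,-1,-1]}'; python3 - <<'E'
from h import *
s=snap("side","s10");zoom(s,240,100,460,300,3.5,"s10z");snap("wrist","w10")
E
```

```text
time: 12.55
tool_pos: [0.602, 0.0294, 0.0885]
ee_rot: [3.138, 0.001, -1.471]
wrist_force: [0.8, 0.5, 0.5]
width: 0.0645
time: 13.55
tool_pos: [0.4661, 0.0154, 0.2095]
ee_rot: [-3.14, -0.0, -1.471]
wrist_force: [0.1, 0.3, -0.0]
width: 0.0943
```

View pics/s10z.png

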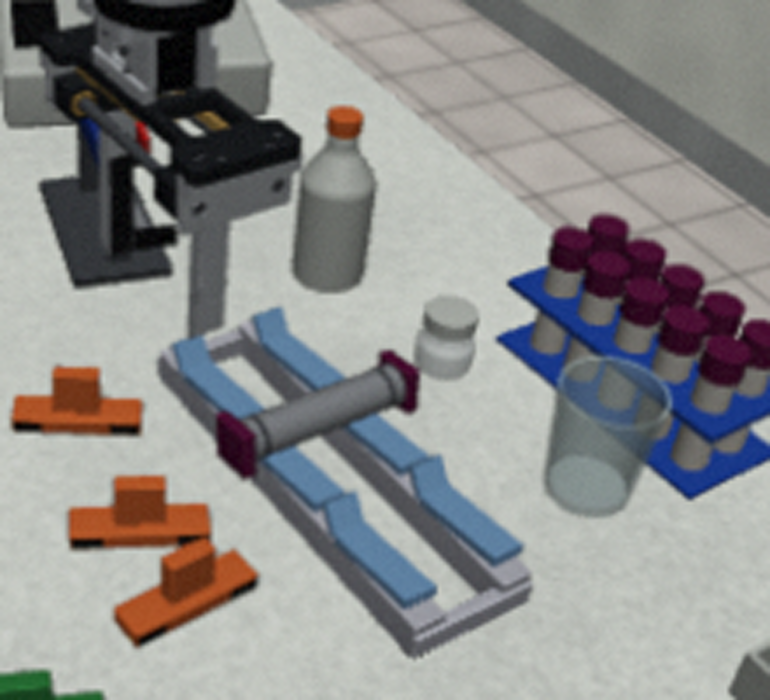

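View pics/w10.png

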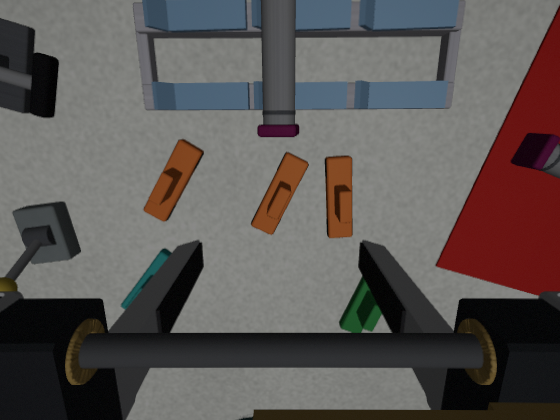

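```bash
cat > chk.py <<'E'
from h import *
import sys
w=snap("wrist"); o=robot.get_obs(); t=o["tool_pos"]; yaw=o["ee_rot"][2]
print("tcp",np.round(t,4),round(yaw,3))
for a,ce,l in blobs(mask(w,(5,170,50),(14,255,255)),500):
    ys,xs=np.where(l); pts=onz(w,np.c_[xs,ys],.014)[:,:2].astype(np.float32)
    r=cv2.minAreaRect(pts); b=cv2.boxPoints(r)
    e=[b[1]-b[0],b[2]-b[1]]; e=max(e,key=np.linalg.norm)
    print(a,np.round(ce),"c",np.round(r[0],4),"size",np.round(r[1],3),"yaw",round(np.degrees(np.arctan2(e[1],e[0])),1))
E
python3 chk.py; python3 - <<'E'
from h import *
w=snap("wrist")
h=cv2.cvtColor(w["color"],cv2.COLOR_RGB2HSV)
for r in (20,45,60,75,95):
    print(r,h[r,255:305,1].tolist())
E
```

```text
tcp [0.4657 0.0155 0.2088] -1.471
2115 [173. 180.] c [0.4594 0.1433] size [0.03 0.1 ] yaw -25.4
1966 [279. 193.] c [0.4559 0.017 ] size [0.029 0.098] yaw -20.4
1858 [339. 195.] c [ 0.4592 -0.0551] size [0.099 0.029] yaw 9.3
20 [92, 93, 95, 94, 95, 95, 42, 10, 5, 8, 4, 8, 7, 3, 7, 7, 3, 6, 6, 9, 9, 10, 9, 9, 9, 9, 9, 9, 6, 6, 9, 6, 6, 3, 10, 3, 4, 8, 8, 0, 47, 86, 87, 87, 87, 86, 86, 87, 86, 85]
45 [6, 6, 8, 8, 6, 8, 5, 6, 5, 4, 8, 11, 4, 7, 7, 7, 6, 6, 6, 9, 9, 9, 6, 9, 9, 6, 9, 12, 9, 9, 6, 6, 3, 6, 7, 7, 7, 7, 4, 5, 3, 6, 8, 8, 8, 8, 6, 6, 8, 6]
60 [6, 6, 6, 6, 6, 6, 8, 6, 10, 9, 12, 8, 8, 7, 7, 3, 6, 6, 6, 9, 6, 9, 9, 9, 9, 9, 9, 9, 9, 9, 6, 6, 6, 9, 7, 3, 10, 8, 8, 0, 3, 6, 8, 8, 8, 8, 8, 6, 6, 8]
75 [8, 8, 6, 6, 8, 6, 6, 7, 10, 9, 8, 4, 7, 4, 7, 7, 6, 6, 6, 6, 6, 9, 9, 9, 6, 9, 9, 9, 6, 9, 6, 6, 6, 6, 7, 7, 7, 8, 8, 5, 7, 8, 6, 8, 6, 6, 6, 6, 6, 6]
95 [95, 93, 93, 94, 96, 95, 96, 91, 6, 9, 4, 8, 11, 7, 3, 3, 6, 6, 3, 6, 6, 9, 9, 9, 9, 9, 12, 9, 9, 6, 9, 9, 6, 6, 7, 7, 7, 4, 4, 5, 80, 87, 85, 87, 85, 85, 85, 87, 85, 85]
```

```bash
python3 - <<'E'
from h import *
w=snap("wrist"); a=onz(w,[[278,20],[278.8,95]],.052); print(a); d=a[0]-a[1];print("yaw",np.arctan2(d[1],d[0]))
d=d/np.linalg.norm(d); print("y at x=.603",a[0]+d*((.603-a[0][0])/d[0]))
e=onz(w,[[278,136]],.052); print(e)
for a,ce,l in blobs(mask(w,(150,120,30),(172,255,160)),50):
    ys,xs=np.where(l); print(xs.min(),xs.max(),ys.min(),ys.max())
    if a<900 and abs(ce[0]-278)<20: print(onz(w,[[278,ys.min()],[278,ys.max()+1]],.071), onz(w,[[278,ys.max()+1]],.033))
E
```

```text
[[0.62955912 0.03477879 0.052     ]
 [0.56465392 0.02756225 0.052     ]]
yaw 0.11073107726357563
y at x=.603 [0.603     0.0318258 0.052    ]
[[0.52542204 0.02446647 0.052     ]]
258 298 124 135
[[0.53767086 0.025554   0.071     ]
 [0.52659027 0.02445638 0.071     ]] [[0.52425381 0.02447657 0.033     ]]
533 559 134 168
```

```bash
python3 -m handwheel '{"delta_pos":[[49.8,-2.2,0],[49.8,-2.2,0],[49.8,-2.2,0],[49.8,-2.2,0],[49.8,-2.2,0],[49.8,-2.2,0],[49.8,-2.2,0],[0,0,0]],"rotation":[[0,0,0],[0,0,0],[0,0,0],[0,0,0],[0,0,0],[0,0,0],[0,0,0],[0,0,-0.17]],"claw":[-1,-1,-1,-1,-1,-1,-1,-1]}'
python3 -m handwheel '{"delta_pos":[[0,0,0],[0,0,10],[0,0,20],[0,0,20],[0,0,20],[0,0,20],[0,0,20],[0,0,0]],"rotation":[[0,0,-0.17],[0,0,-0.17],[0,0,-0.17],[0,0,-0.171],[0,0,-0.171],[0,0,-0.171],[0,0,0],[0,0,0]],"claw":[-1,-1,-1,-1,-1,-1,-1,-1]}'; python3 - <<'E'
from h import *
s=snap("side","s11");snap("wrist","w11")
E
```

```text
time: 14.8
tool_pos: [0.5145, -0.3335, 0.2069]
ee_rot: [3.14, 0.001, -1.301]
wrist_force: [0.2, 0.8, -0.3]
width: 0.0941
time: 15.8
tool_pos: [0.5138, -0.3291, 0.0963]
ee_rot: [-3.14, 0.005, -0.278]
wrist_force: [-0.5, -0.9, 0.8]
width: 0.0943
```

View pics/w11.png

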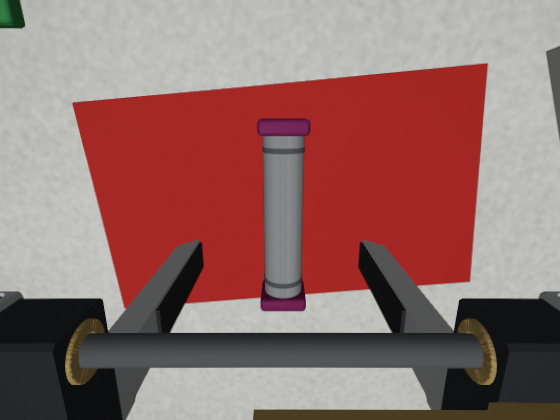

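```bash
python3 -m handwheel '{"delta_pos":[[1,0,30],[0,0,35],[0,0,19],[0,0,0],[0,0,0],[0,0,0],[0,0,0],[0,0,0]],"rotation":[[0,0,0],[0,0,0],[0,0,0],[0,0,0],[0,0,0],[0,0,0],[0,0,0],[0,0,0]],"claw":[-1,-1,-0.8,0,0.9,0.9,0.9,0.9]}'
python3 -m handwheel '{"delta_pos":[[0,0,0],[0,0,0],[0,0,0],[0,0,-3],[0,0,-15],[0,0,-30],[0,0,-40],[0,0,-50]],"rotation":[[0,0,0],[0,0,0],[0,0,0],[0,0,0],[0,0,0],[0,0,0],[0,0,0],[0,0,0]],"claw":[0.9,0.9,0.9,0.9,0.9,0.9,0.9,0.9]}'
cat > tube.py <<'E'
from h import *
w=snap("wrist"); o=robot.get_obs(); t=o["tool_pos"]; M=R.from_euler('xyz',o["ee_rot"]).as_matrix()
for a,ce,l in blobs(mask(w,(150,120,30),(172,255,160)),1000):
    ys,xs=np.where(l)
    P=onz(w,[[280,ys.min()],[280,ys.max()],[xs.min(),ys.mean()],[xs.max(),ys.mean()]],t[2]+.031); print(np.round((P-t)@M*1000,1).tolist())
E
python3 tube.py
```

```text
time: 16.9
tool_pos: [0.516, -0.3303, 0.0155]
ee_rot: [3.141, -0.001, -0.278]
wrist_force: [1.8, 0.2, -0.9]
width: 0.0375
time: 17.9
tool_pos: [0.5149, -0.3296, 0.1534]
ee_rot: [-3.141, 0.003, -0.278]
wrist_force: [0.6, -0.6, -3.3]
width: 0.0314
[[-3.5, -80.7, -31.4], [-3.5, -70.5, -31.4], [-19.8, -75.6, -31.6], [13.2, -75.6, -31.2]]
[[-3.5, 43.5, -30.8], [-3.5, 58.2, -30.8], [-19.7, 51.6, -31.0], [13.3, 51.5, -30.6]]
```

```bash
python3 - <<'E'
from h import *
snap("side","s12");snap("wrist","w12")
E
python3 tube.py
```

```text
[[1.4, -78.6, -31.1], [1.4, -67.5, -31.1], [-16.4, -73.1, -31.1], [20.2, -73.1, -31.0]]
[[1.5, 57.8, -30.9], [1.5, 74.0, -30.9], [-16.4, 66.6, -31.0], [20.0, 66.9, -30.9]]
```

View pics/w12.png

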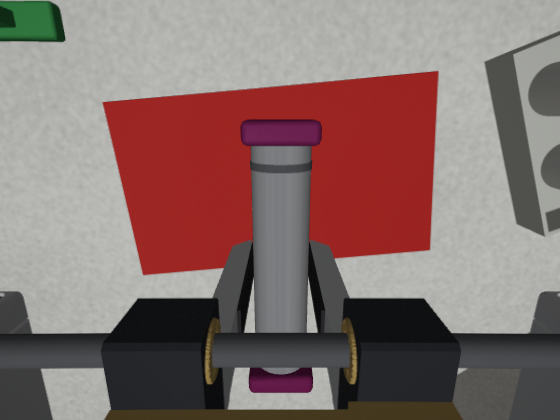

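View pics/s12.png

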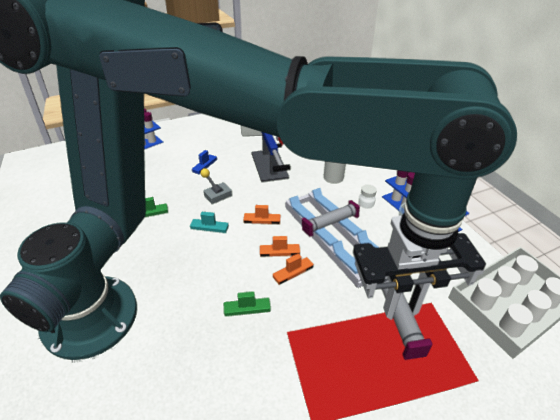

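```bash
python3 -m handwheel '{"delta_pos":[[3.8,-46.3,-8],[3.8,-46.3,-8],[3.8,-46.3,-8],[3.8,-46.3,-8],[3.8,-46.3,-8],[3.8,-46.3,-8],[0,0,0],[0,0,0]],"rotation":[[0,0,0],[0,0,0],[0,0,0],[0,0,0],[0,0,0],[0,0,0],[0,0,0.17],[0,0,0.17]],"claw":[0.9,0.9,0.9,0.9,0.9,0.9,0.9,0.9]}'
python3 -m handwheel '{"delta_pos":[[0,0,0],[0,0,0],[0,0,0],[0,0,0],[0,0,0],[0,0,30],[0,0,40],[0,0,20]],"rotation":[[0,0,0.17],[0,0,0.17],[0,0,0.171],[0,0,0.171],[0,0,0.171],[0,0,0],[0,0,0],[0,0,0]],"claw":[0.9,0.9,0.9,0.9,0.9,0.9,0.9,0.9]}'
python3 - <<'E'
from h import *
robot.snapshot("side")
snap("wrist","w13"); print(robot.get_obs()["tool_pos"])
E
python3 tube.py
```

```text
time: 19.1
tool_pos: [0.6127, -0.068, 0.1974]
ee_rot: [3.139, 0.005, -0.622]
wrist_force: [-0.3, 1.1, -3.9]
width: 0.0314
time: 20.1
tool_pos: [0.6103, -0.0686, 0.1044]
ee_rot: [3.131, 0.003, -1.471]
wrist_force: [-0.3, 0.1, -3.6]
width: 0.0314
[ 0.60973275 -0.06844581  0.10389203]
[[-1.2, -80.5, -31.7], [-1.2, -73.0, -31.6], [-82.4, -76.7, -31.4], [-48.4, -76.9, -31.5]]
[[-1.2, -77.6, -31.6], [-1.2, -66.9, -31.5], [-18.3, -72.3, -31.5], [16.2, -72.4, -31.6]]
[[-1.2, 53.7, -30.6], [-1.2, 70.1, -30.4], [-18.4, 62.5, -30.4], [16.6, 62.3, -30.5]]
```

View pics/w13.png

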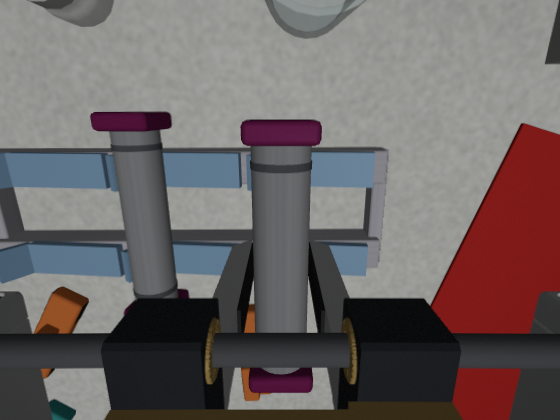

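```bash
python3 -m handwheel '{"delta_pos":[[0,-1,20],[0,0,20],[0,0,10],[0,0,4],[0,0,2],[0,0,0],[0,0,0],[0,0,0]],"rotation":[[0,0,0],[0,0,0],[0,0,0],[0,0,0],[0,0,0],[0,0,0],[0,0,0],[0,0,0]],"claw":[0.9,0.9,0.9,0.9,0.9,0.9,0.9,0.9]}'
```

```text
time: 21.25
tool_pos: [0.6152, -0.0692, 0.0555]
ee_rot: [-3.141, -0.0, -1.471]
wrist_force: [-0.9, 0.3, -2.9]
width: 0.0315
```

```bash
python3 -m handwheel '{"delta_pos":[[0,2,2],[0,0,2],[0,0,2],[0,0,1],[0,0,1],[0,0,0],[0,0,0],[0,0,0]],"rotation":[[0,0,0],[0,0,0],[0,0,0],[0,0,0],[0,0,0],[0,0,0],[0,0,0],[0,0,0]],"claw":[0.9,0.9,0.9,0.9,0.9,0.9,0.9,0.9]}'
```

```text
time: 22.25
tool_pos: [0.613, -0.0694, 0.0471]
ee_rot: [-3.141, -0.0, -1.471]
wrist_force: [-0.1, 0.2, -2.9]
width: 0.0309
```

```bash
python3 -m handwheel '{"delta_pos":[[0,0,1],[0,0,1],[0,0,1],[0,0,0],[0,0,0],[0,0,0],[0,0,0],[0,0,0]],"rotation":[[0,0,0],[0,0,0],[0,0,0],[0,0,0],[0,0,0],[0,0,0],[0,0,0],[0,0,0]],"claw":[0.9,0.9,0.9,0.9,0.9,0.9,0.9,0.9]}'
```

```text
time: 23.25
tool_pos: [0.6129, -0.0694, 0.0443]
ee_rot: [-3.141, -0.0, -1.471]
wrist_force: [-2.5, 0.1, 2.2]
width: 0.0312
```

Contact is at z=0.0443, about where I expected it. I'll release the tube and retreat to view the chocks.

```bash
python3 -m handwheel '{"delta_pos":[[0,0,0],[0,0,0],[0,0,0],[0,0,0],[0,0,0],[0,0,0],[0,0,-15],[0,0,-35]],"rotation":[[0,0,0],[0,0,0],[0,0,0],[0,0,0],[0,0,0],[0,0,0],[0,0,0],[0,0,0]],"claw":[0.2,0.0,-0.2,-0.36,-0.36,-0.36,-0.36,-0.36]}'
python3 -m handwheel '{"delta_pos":[[0,0,-30],[0,0,-40],[-10,20,-30],[-20,60,-15],[-20,60,0],[0,10,0],[0,0,0],[0,0,0]],"rotation":[[0,0,0],[0,0,0],[0,0,0],[0,0,0],[0,0,0],[0,0,0],[0,0,0],[0,0,0]],"claw":[-1,-1,-1,-1,-1,-1,-1,-1]}'; python3 - <<'E'
from h import *
s=snap("side","s14");zoom(s,240,100,460,300,3.5,"s14z");snap("wrist","w14")
E
python3 chk.py
```

```text
time: 24.25
tool_pos: [0.6116, -0.0691, 0.0932]
ee_rot: [3.138, 0.001, -1.471]
wrist_force: [-0.1, 0.4, 0.2]
width: 0.0639
time: 25.25
tool_pos: [0.4632, -0.0357, 0.2089]
ee_rot: [-3.14, -0.0, -1.471]
wrist_force: [0.5, -0.1, -1.1]
width: 0.0939
tcp [ 0.4628 -0.0356  0.2082] -1.471
2365 [128. 173.] c [0.4604 0.1447] size [0.036 0.1  ] yaw -25.6
2003 [237. 186.] c [0.4561 0.0166] size [0.029 0.099] yaw -20.3
1992 [297. 189.] c [ 0.4591 -0.0556] size [0.099 0.029] yaw 9.6
```

View pics/s14z.png

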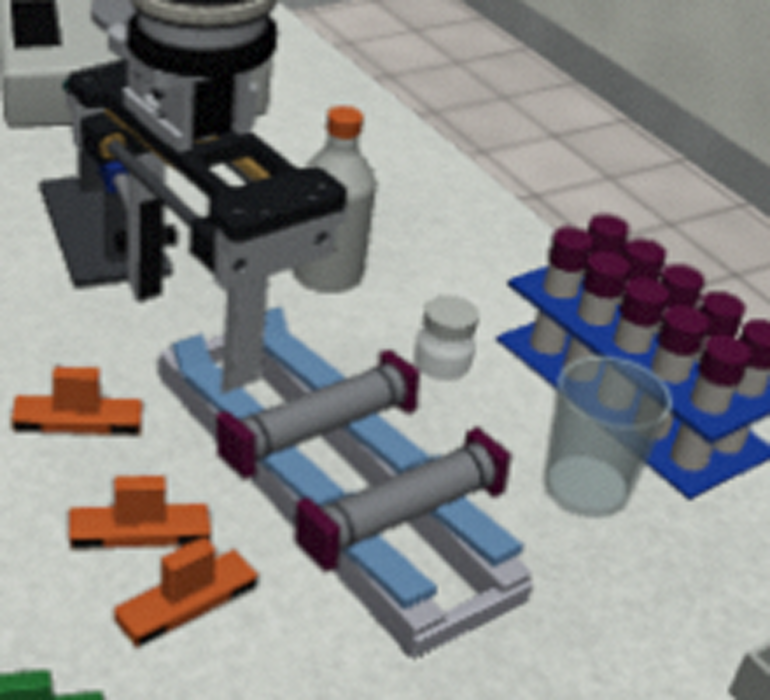

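View pics/w14.png

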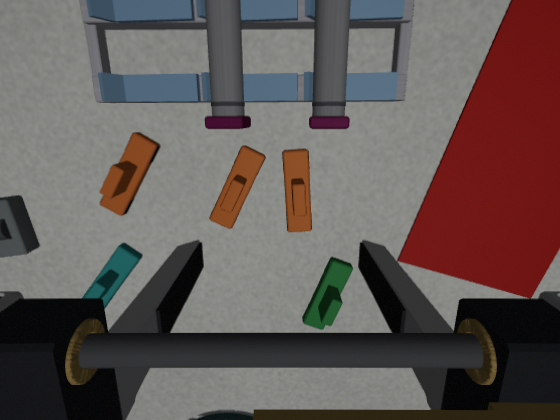

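```bash
python3 -m handwheel '{"delta_pos":[[18.5,5.9,0],[0,0,0],[0,0,0],[0,0,0],[0,0,0],[0,0,0],[0,0,0],[0,0,0]],"rotation":[[0,0,0],[0,0,-0.182],[0,0,-0.182],[0,0,-0.182],[0,0,-0.182],[0,0,-0.182],[0,0,-0.182],[0,0,-0.182]],"claw":[-1,-1,-1,-1,-1,-1,-1,-1]}'
python3 -m handwheel '{"delta_pos":[[0,0,0],[0,0,0],[0,0,30],[0,0,40],[0,0,40],[0,0,0],[0,0,0],[0,0,0]],"rotation":[[0,0,-0.182],[0,0,-0.18],[0,0,0],[0,0,0],[0,0,0],[0,0,0],[0,0,0],[0,0,0]],"claw":[-1,-1,-0.8,-0.5,-0.3,-0.3,-0.3,-0.3]}'; python3 - <<'E'
from h import *
snap("wrist","w15"); s=snap("side");zoom(s,200,150,420,320,3.5,"s15z")
E
python3 chk.py
```

```text
time: 26.4
tool_pos: [0.4584, -0.0545, 0.208]
ee_rot: [-3.142, 0.001, -0.191]
wrist_force: [0.9, -0.7, 1.0]
width: 0.0942
time: 27.4
tool_pos: [0.4595, -0.0547, 0.1007]
ee_rot: [3.14, -0.004, 0.165]
wrist_force: [1.1, 0.1, 0.3]
width: 0.0612
tcp [ 0.4587 -0.0545  0.0999] 0.165
4657 [288. 125.] c [0.4552 0.0182] size [0.03  0.099] yaw -17.8
4211 [282. 182.] c [ 0.4574 -0.0282] size [0.099 0.032] yaw 2.8
```

View pics/w15.png

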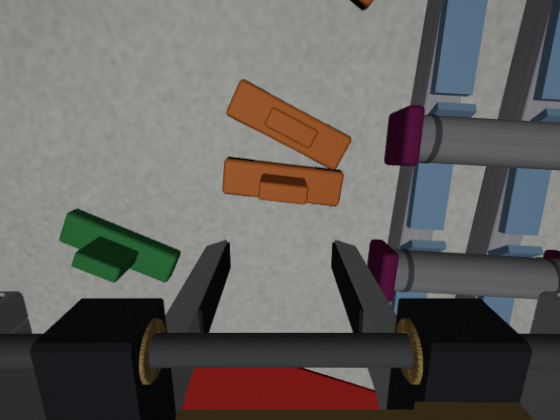

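View pics/s15z.png

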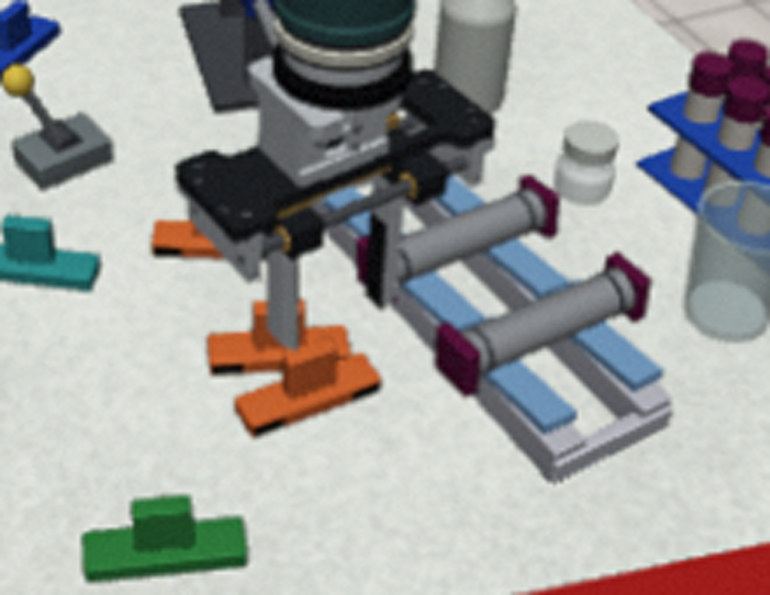

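```bash
python3 -m handwheel '{"delta_pos":[[1.6,-27.7,0],[0,0,0],[0,0,0],[0,0,0],[0,0,0],[0,0,0],[0,0,0],[0,0,0]],"rotation":[[0,0,0],[0,0,0.116],[0,0,0],[0,0,0],[0,0,0],[0,0,0],[0,0,0],[0,0,0]],"claw":[-0.3,-0.3,-0.3,-0.3,-0.3,-0.3,-0.3,-0.3]}'; python3 - <<'E'
from h import *
w=snap("wrist","w16"); zoom(w,190,60,380,270,3.0,"w16z")
E
python3 chk.py
```

```text
time: 28.55
tool_pos: [0.4548, -0.0267, 0.0983]
ee_rot: [-3.142, 0.0, 0.049]
wrist_force: [0.9, 0.1, 0.6]
width: 0.0609
tcp [ 0.4548 -0.0267  0.0984] 0.049
1935 [328.  13.] c [0.4761 0.1218] size [0.064 0.025] yaw 2.7
4369 [282. 160.] c [0.4554 0.0186] size [0.03  0.099] yaw -18.0
4212 [283. 216.] c [ 0.4576 -0.0302] size [0.099 0.037] yaw 2.9
```

View pics/w16z.png

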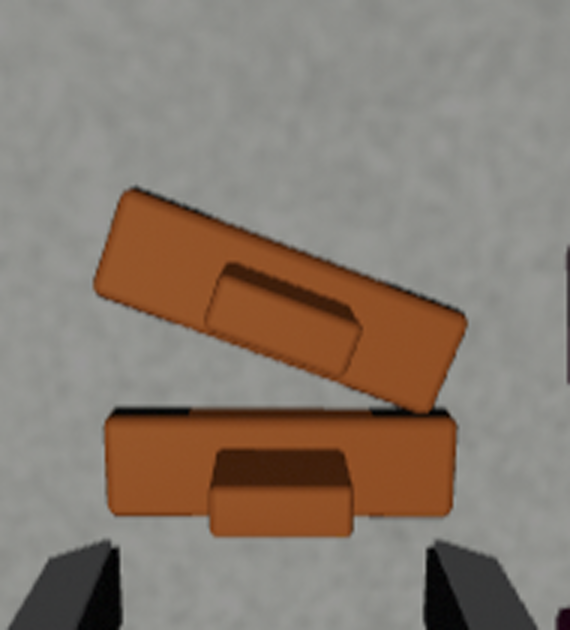

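```bash
python3 - <<'E'
from h import *
w=snap("wrist")
f=lambda p:(np.array(p)+.5)/3-.5+[190,60]
print(onz(w,f([281.5,511]),.052),onz(w,[f([210,511]),f([353,511])],.052),onz(w,f([281.5,466]),.016),onz(w,[f([107,416]),f([107,515])],.016))
E
```

```text
[[ 0.45754176 -0.02735633  0.052     ]] [[ 0.43987176 -0.02823696  0.052     ]
 [ 0.47521194 -0.02647333  0.052     ]] [[ 0.4578577  -0.02692252  0.016     ]] [[ 0.4085041  -0.01476611  0.016     ]
 [ 0.40858622 -0.04413443  0.016     ]]
```

```bash
python3 -m handwheel '{"delta_pos":[[1.7,0.5,25],[0,0,30],[0,0,15],[0,0,8],[0,0,0],[0,0,0],[0,0,0],[0,0,0]],"rotation":[[0,0,0],[0,0,0],[0,0,0],[0,0,0],[0,0,0],[0,0,0],[0,0,0],[0,0,0]],"claw":[-0.3,-0.3,-0.3,-0.3,-0.3,-0.3,0.5,0.5]}'
python3 -m handwheel '{"delta_pos":[[0,0,0],[0,0,0],[0,0,0],[0,0,0],[0,0,0],[0,0,0],[0,0,0],[0,0,0]],"rotation":[[0,0,0],[0,0,0],[0,0,0],[0,0,0],[0,0,0],[0,0,0],[0,0,0],[0,0,0]],"claw":[0.8,0.8,0.8,0.8,0.8,0.8,0.8,0.8]}'
```

```text
time: 29.7
tool_pos: [0.4569, -0.0272, 0.021]
ee_rot: [3.141, -0.001, 0.049]
wrist_force: [1.0, -0.2, -0.0]
width: 0.0447
time: 30.7
tool_pos: [0.4567, -0.0271, 0.0207]
ee_rot: [3.141, -0.001, 0.049]
wrist_force: [-0.2, -0.2, 4.4]
width: 0.0358
```

```bash
python3 -m handwheel '{"delta_pos":[[0,0,-5],[0,0,-20],[0,0,-30],[0,0,-40],[0,0,-40],[0,0,-20],[0,0,0],[0,0,0]],"rotation":[[0,0,0],[0,0,0],[0,0,0],[0,0,0],[0,0,0],[0,0,0],[0,0,0],[0,0,0]],"claw":[0.8,0.8,0.8,0.8,0.8,0.8,0.8,0.8]}'
python3 - <<'E'
from h import *
w=snap("wrist","w17"); s=snap("side");zoom(s,200,120,420,320,3.5,"s17z")
E
```

```text
time: 31.7
tool_pos: [0.4556, -0.0269, 0.1737]
ee_rot: [-3.141, 0.003, 0.049]
wrist_force: [0.8, 0.2, -0.9]
width: 0.0358
```

View pics/w17.png

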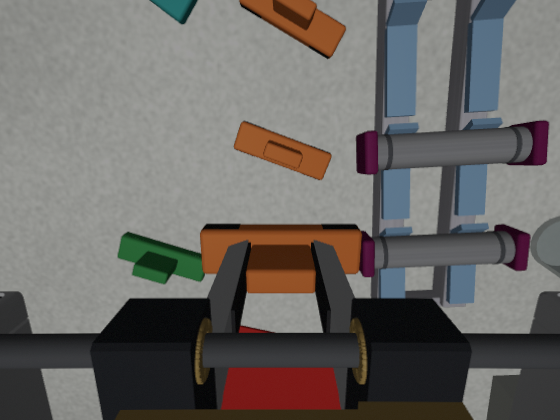

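View pics/s17z.png

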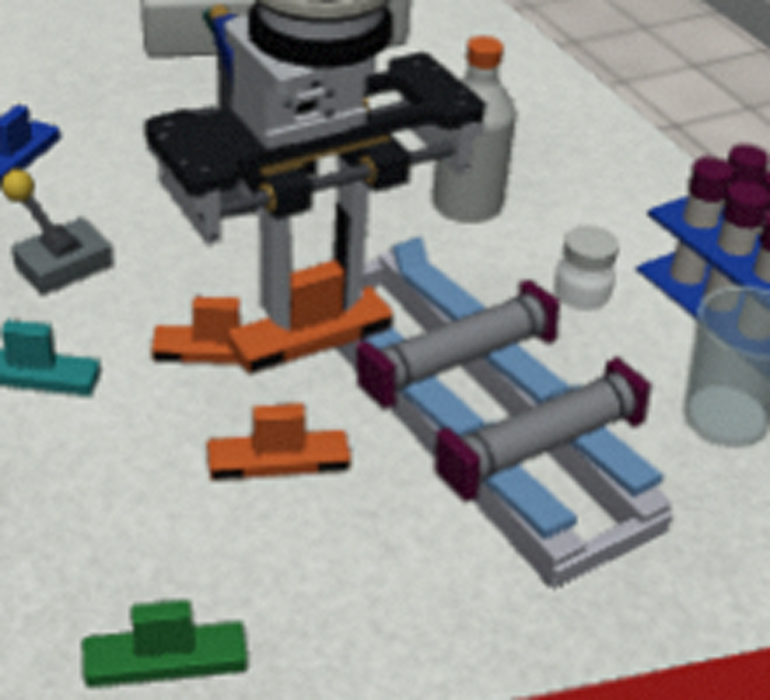

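```bash
python3 -m handwheel '{"delta_pos":[[31.2,16.4,0],[31.2,16.4,0],[31.2,16.4,0],[31.2,16.4,0],[31.2,16.4,0],[0,0,0],[0,0,0],[0,0,0]],"rotation":[[0,0,0],[0,0,0],[0,0,0],[0,0,0],[0,0,0],[0,0,-0.051],[-0.105,0,0],[0,0,0]],"claw":[0.8,0.8,0.8,0.8,0.8,0.8,0.8,0.8]}'
python3 - <<'E'
from h import *
robot.snapshot("side"); robot.snapshot("side")
w=snap("wrist","w18"); print(robot.get_obs()["tool_pos"],robot.get_obs()["ee_rot"])
zoom(w,200,40,470,240,2.9,"w18z")
E
```

```text
time: 32.8
tool_pos: [0.6157, -0.0996, 0.1736]
ee_rot: [3.039, 0.003, 0.103]
wrist_force: [-1.0, -1.6, -1.4]
width: 0.0356
[ 0.61603269 -0.1014336   0.17473559] [3.03783014e+00 1.03910756e-03 9.99506793e-02]
```

View pics/w18.png

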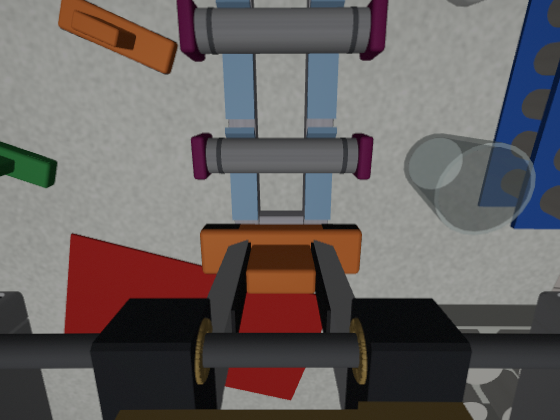

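```bash
python3 - <<'E'
from h import *
w=snap("wrist"); o=robot.get_obs()
h=cv2.cvtColor(w["color"],cv2.COLOR_RGB2HSV)
# body rows at columns in the gap
for c in (270,282,295):
    for r0,r1 in ((120,190),(0,70)):
        col=w["color"][r0:r1,c].astype(int); print(c,r0,col.sum(1).tolist())
for a,ce,l in blobs(mask(w,(150,120,30),(172,255,200)),300):
    ys,xs=np.where(l); print(a,np.round(ce),xs.min(),xs.max(),ys.min(),ys.max(), onz(w,[[xs.min(),ce[1]],[xs.max(),ce[1]]],.052)[:,:2].round(4).tolist())
E
```

```text
270 120 [448, 441, 437, 442, 447, 449, 450, 450, 454, 460, 463, 467, 469, 468, 467, 466, 466, 328, 166, 190, 207, 223, 237, 249, 258, 264, 272, 276, 287, 296, 302, 301, 306, 302, 301, 297, 301, 305, 300, 299, 301, 308, 312, 311, 305, 302, 296, 289, 277, 262, 246, 223, 346, 447, 466, 454, 453, 454, 453, 451, 443, 435, 436, 445, 451, 460, 463, 460, 457, 453]
270 0 [440, 437, 439, 440, 442, 444, 382, 265, 219, 236, 248, 253, 258, 268, 276, 281, 286, 289, 295, 295, 291, 291, 292, 298, 294, 291, 291, 294, 299, 303, 308, 304, 306, 301, 298, 299, 298, 295, 291, 284, 282, 271, 263, 257, 247, 243, 234, 224, 212, 201, 184, 172, 172, 371, 440, 439, 442, 448, 451, 452, 451, 447, 444, 445, 446, 447, 447, 448, 451, 454]
282 120 [451, 454, 457, 454, 454, 454, 454, 454, 454, 450, 448, 448, 457, 463, 469, 469, 463, 322, 168, 187, 209, 225, 237, 252, 259, 265, 271, 276, 289, 297, 302, 302, 305, 303, 300, 298, 300, 304, 300, 299, 302, 310, 312, 310, 305, 300, 294, 290, 278, 264, 246, 222, 348, 445, 469, 459, 446, 442, 441, 445, 451, 458, 463, 466, 466, 463, 461, 462, 468, 475]
282 0 [455, 454, 448, 444
[... 619 characters left out ...]
, 469, 463, 453, 444, 442, 446, 453, 457, 457, 460, 458, 458, 460, 463]
295 0 [435, 436, 433, 433, 433, 433, 374, 262, 221, 234, 245, 255, 262, 271, 279, 282, 286, 289, 295, 294, 293, 290, 293, 297, 295, 292, 292, 294, 299, 304, 307, 308, 304, 301, 298, 298, 298, 291, 290, 289, 279, 270, 263, 254, 247, 242, 234, 224, 211, 199, 186, 167, 184, 430, 424, 424, 422, 430, 438, 439, 439, 442, 441, 442, 445, 445, 442, 442, 439, 437]
854 [187.  28.] 177 202 0 59 [[0.5209, 0.025], [0.5407, 0.0271]]
914 [376.  28.] 360 386 0 58 [[0.6658, 0.0394], [0.6863, 0.0414]]
587 [199. 156.] 191 210 133 178 [[0.5315, -0.077], [0.5488, -0.0752]]
626 [364. 155.] 353 372 133 178 [[0.6792, -0.0616], [0.6965, -0.0599]]
```

```bash
python3 - <<'E'
from h import *
w=snap("wrist"); e,d=rays(w,[[282,137.3],[282,172.3],[282,6.5],[282,52.7]]); d/=np.linalg.norm(d,axis=1)[:,None]
for i in (0,2):
    m=d[i]+d[i+1]; print(e+m*(.052-e[2])/m[2], 'dist to axis check', )
    ang=np.arccos(d[i]@d[i+1])/2; print(np.sin(ang)*np.linalg.norm(m*(.052-e[2])/m[2]))
print(robot.get_obs()["tool_pos"])
E
```

```text
[ 0.61463675 -0.06840773  0.052     ] dist to axis check
0.015819376536865538
[0.60437722 0.03160044 0.052     ] dist to axis check
0.01601352249171563
[ 0.61615184 -0.10189552  0.17514417]
```

```bash
python3 -m handwheel '{"delta_pos":[[0,-2.6,24.9],[0,-3.1,29.8],[0,-3.1,29.8],[0,-1.6,14.9],[0,-0.7,7],[0,0,0],[0,0,0],[0,0,0]],"rotation":[[0,0,0],[0,0,0],[0,0,0],[0,0,0],[0,0,0],[0,0,0],[0,0,0],[0,0,0]],"claw":[0.8,0.8,0.8,0.8,0.8,0.8,0.8,0.8]}'
python3 - <<'E'
from h import *
s=snap("side");zoom(s,260,140,420,300,4.5,"s19z"); s=snap("scene");zoom(s,110,120,310,280,4,"c19z")
E
```

```text
time: 34.05
tool_pos: [0.6171, -0.1016, 0.0697]
ee_rot: [3.036, -0.002, 0.1]
wrist_force: [-0.5, -0.1, -0.8]
width: 0.0361
```

View pics/s19z.png

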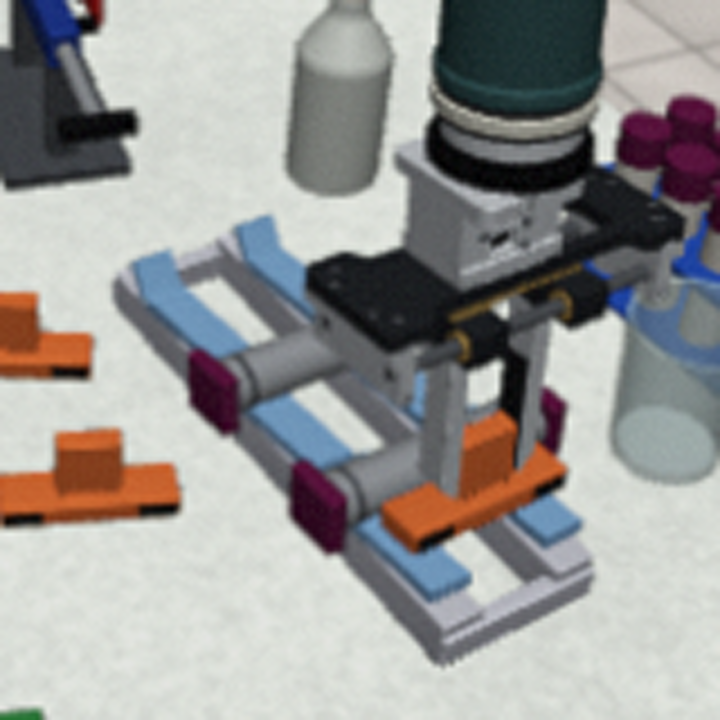

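View pics/c19z.png

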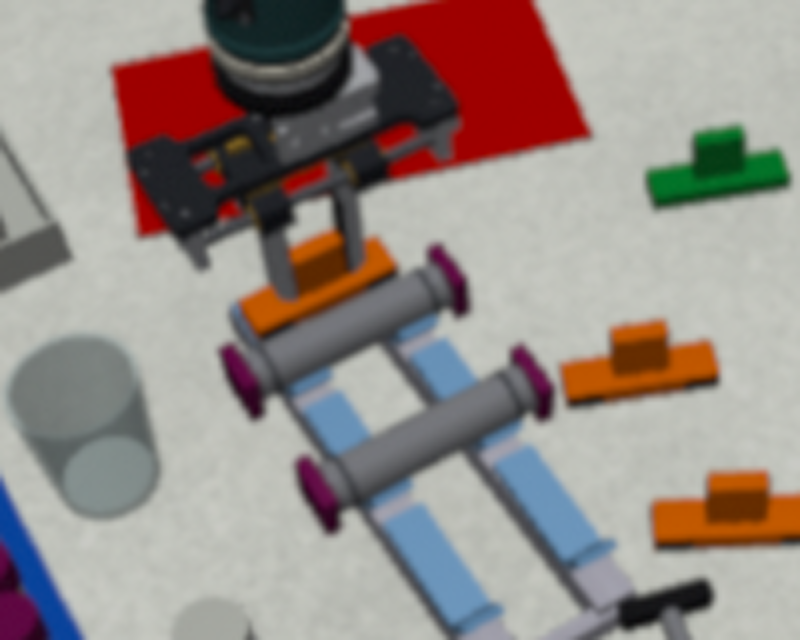

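```bash
python3 -m handwheel '{"delta_pos":[[0,-0.2,2],[0,-0.2,2],[0,-0.1,1],[0,-0.1,1],[0,-0.1,1],[0,-0.1,1],[0,0,0],[0,0,0]],"rotation":[[0,0,0],[0,0,0],[0,0,0],[0,0,0],[0,0,0],[0,0,0],[0,0,0],[0,0,0]],"claw":[0.8,0.8,0.8,0.8,0.8,0.8,0.8,0.8]}'
```

```text
time: 35.15
tool_pos: [0.6164, -0.1015, 0.0604]
ee_rot: [3.037, -0.0, 0.1]
wrist_force: [0.1, -0.2, -2.3]
width: 0.0361
```

```bash
python3 -m handwheel '{"delta_pos":[[0,-0.05,0.5],[0,-0.05,0.5],[0,-0.05,0.5],[0,0,0],[0,0,0],[0,0,0],[0,0,0],[0,0,0]],"rotation":[[0,0,0],[0,0,0],[0,0,0],[0,0,0],[0,0,0],[0,0,0],[0,0,0],[0,0,0]],"claw":[0.8,0.8,0.8,0.8,0.8,0.8,0.8,0.8]}'
```

```text
time: 36.15
tool_pos: [0.6164, -0.1016, 0.0603]
ee_rot: [3.036, -0.001, 0.1]
wrist_force: [-3.0, 0.5, 5.4]
width: 0.0358
```

```bash
python3 -m handwheel '{"delta_pos":[[0,-0.6,-0.2],[0,-0.6,0],[0,-0.6,0],[0,-0.6,0],[0,0,0],[0,0,0],[0,0,0],[0,0,0]],"rotation":[[0,0,0],[0,0,0],[0,0,0],[0,0,0],[0,0,0],[0,0,0],[0,0,0],[0,0,0]],"claw":[0.8,0.8,0.8,0.8,0.8,0.8,0.8,0.8]}'
```

```text
time: 37.15
tool_pos: [0.6167, -0.1008, 0.0602]
ee_rot: [3.033, -0.002, 0.1]
wrist_force: [-2.1, -2.3, 5.3]
width: 0.0358
```

```bash
python3 -m handwheel '{"delta_pos":[[0,-0.6,0],[0,-0.6,0],[0,0,0],[0,0,0],[0,0,0],[0,0,0],[0,0,0],[0,0,0]],"rotation":[[0,0,0],[0,0,0],[0,0,0],[0,0,0],[0,0,0],[0,0,0],[0,0,0],[0,0,0]],"claw":[0.8,0.8,0.8,0.8,0.8,0.8,0.8,0.8]}'
```

```text
time: 38.15
tool_pos: [0.617, -0.0993, 0.0601]
ee_rot: [3.034, -0.002, 0.1]
wrist_force: [-0.1, -2.7, 5.2]
width: 0.0358
```

```bash
python3 -m handwheel '{"delta_pos":[[0,-0.5,0],[0,-0.5,0],[0,0,0],[0,0,0],[0,0,0],[0,0,0],[0,0,0],[0,0,0]],"rotation":[[0,0,0],[0,0,0],[0,0,0],[0,0,0],[0,0,0],[0,0,0],[0,0,0],[0,0,0]],"claw":[0.8,0.8,0.8,0.8,0.8,0.8,0.8,0.8]}'
```

```text
time: 39.15
tool_pos: [0.6171, -0.0984, 0.06]
ee_rot: [3.033, -0.003, 0.1]
wrist_force: [0.4, -3.5, 5.4]
width: 0.0359
```

```bash
python3 -m handwheel '{"delta_pos":[[0,-0.5,0],[0,-0.5,0],[0,0,0],[0,0,0],[0,0,0],[0,0,0],[0,0,0],[0,0,0]],"rotation":[[0,0,0],[0,0,0],[0,0,0],[0,0,0],[0,0,0],[0,0,0],[0,0,0],[0,0,0]],"claw":[0.8,0.8,0.8,0.8,0.8,0.8,0.8,0.8]}'
```

```text
time: 40.15
tool_pos: [0.6171, -0.0973, 0.0599]
ee_rot: [3.033, -0.003, 0.1]
wrist_force: [-1.6, -2.3, 5.6]
width: 0.0359
```

```bash
python3 -m handwheel '{"delta_pos":[[0,-0.5,0],[0,-0.5,0],[0,0,0],[0,0,0],[0,0,0],[0,0,0],[0,0,0],[0,0,0]],"rotation":[[0,0,0],[0,0,0],[0,0,0],[0,0,0],[0,0,0],[0,0,0],[0,0,0],[0,0,0]],"claw":[0.8,0.8,0.8,0.8,0.8,0.8,0.8,0.8]}'
python3 - <<'E'
from h import *
s=snap("side");zoom(s,320,200,400,280,8,"s20z"); w=snap("wrist");zoom(w,170,130,390,300,3.5,"w20z")
E
```

```text
time: 41.15
tool_pos: [0.6171, -0.0968, 0.0599]
ee_rot: [3.033, -0.003, 0.1]
wrist_force: [-0.1, -4.0, 3.9]
width: 0.0357
```

View pics/s20z.png

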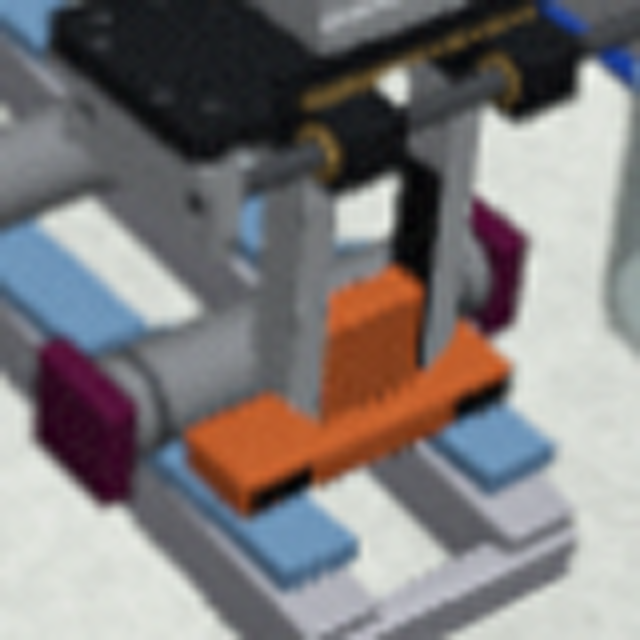

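View pics/w20z.png

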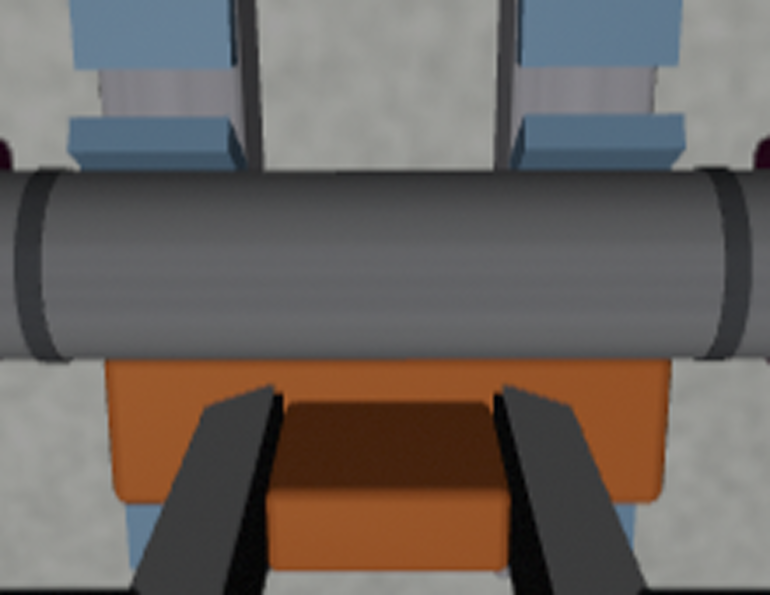

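```bash
python3 -m handwheel '{"delta_pos":[[0,-0.6,0],[0,-0.6,0],[0,0,0],[0,0,0],[0,0,0],[0,0,0],[0,0,0],[0,0,0]],"rotation":[[0,0,0],[0,0,0],[0,0,0],[0,0,0],[0,0,0],[0,0,0],[0,0,0],[0,0,0]],"claw":[0.8,0.8,0.8,0.8,0.8,0.8,0.8,0.8]}'
```

```text
time: 42.25
tool_pos: [0.6171, -0.0966, 0.0599]
ee_rot: [3.031, -0.003, 0.1]
wrist_force: [0.8, -5.9, 4.4]
width: 0.0356
```

```bash
python3 -m handwheel '{"delta_pos":[[0,-0.6,0],[0,-0.6,0],[0,0,0],[0,0,0],[0,0,0],[0,0,0],[0,0,0],[0,0,0]],"rotation":[[0,0,0],[0,0,0],[0,0,0],[0,0,0],[0,0,0],[0,0,0],[0,0,0],[0,0,0]],"claw":[0.8,0.8,0.8,0.8,0.8,0.8,0.8,0.8]}'
```

```text
time: 43.25
tool_pos: [0.6171, -0.0965, 0.0599]
ee_rot: [3.029, -0.004, 0.1]
wrist_force: [1.0, -8.3, 5.0]
width: 0.036
```

```bash
python3 -m handwheel '{"delta_pos":[[0,1,0],[0,0.8,0],[0,0,0],[0,0,0],[0,0,0],[0,0,0],[0,0,0],[0,0,0]],"rotation":[[0,0,0],[0,0,0],[0,0,0],[0,0,0],[0,0,0],[0,0,0],[0,0,0],[0,0,0]],"claw":[0.8,0.8,0.8,0.1,-0.1,-0.2,-0.2,-0.2]}'
python3 -m handwheel '{"delta_pos":[[0,0,-5],[0,0,-20],[0,0,-40],[0,0,-50],[0,0,0],[0,0,0],[0,0,0],[0,0,0]],"rotation":[[0,0,0],[0,0,0],[0,0,0],[0,0,0],[0.105,0,0],[0,0,0],[0,0,0],[0,0,0]],"claw":[-0.2,-0.2,-0.2,-0.2,-1,-1,-1,-1]}'
python3 - <<'E'
from h import *
s=snap("side");zoom(s,320,200,400,280,8,"s21z"); w=snap("wrist","w21")
E
python3 chk.py
```

```text
time: 44.25
tool_pos: [0.6156, -0.0942, 0.0582]
ee_rot: [3.037, 0.0, 0.1]
wrist_force: [-0.4, -1.0, -0.6]
width: 0.0565
time: 45.25
tool_pos: [0.6139, -0.0817, 0.1718]
ee_rot: [3.142, 0.002, 0.101]
wrist_force: [0.3, 0.4, 0.2]
width: 0.0921
tcp [ 0.6142 -0.0818  0.1721] 0.101
3206 [128.  77.] c [0.4568 0.018 ] size [0.029 0.101] yaw -17.2
2951 [283. 221.] c [ 0.6195 -0.1128] size [0.112 0.035] yaw 6.7
```

View pics/s21z.png

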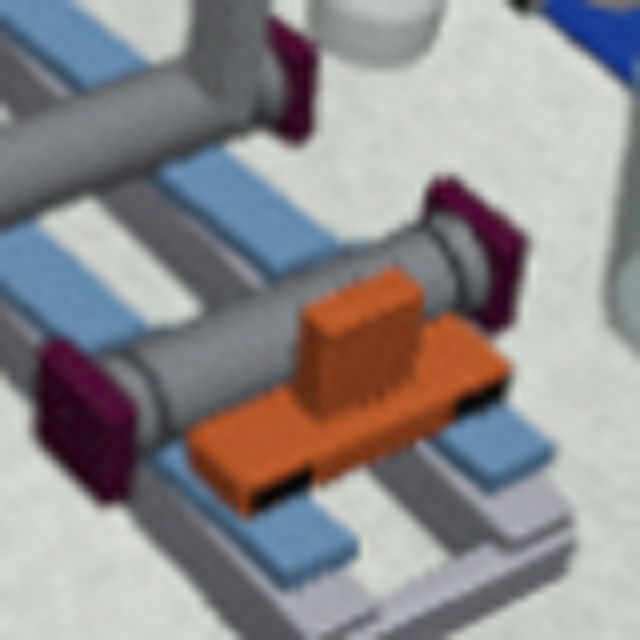

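View pics/w21.png

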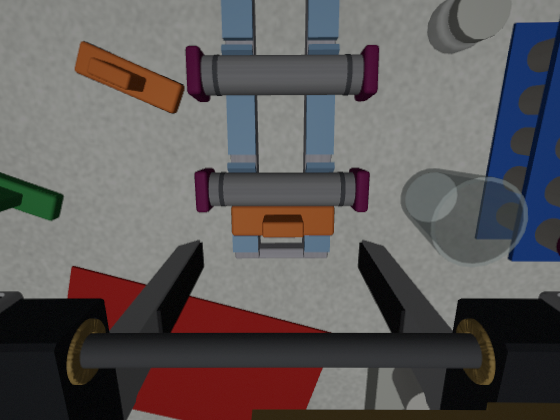

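```bash
python3 -m handwheel '{"delta_pos":[[-37,-28.8,0],[-37,-28.8,0],[-37,-28.8,0],[-37,-28.8,0],[0,0,10],[0,0,30],[0,0,32],[0,0,0]],"rotation":[[0,0,0],[0,0,0],[0,0,0],[0,0,0],[0,0,0.137],[0,0,0.137],[0,0,0.137],[0,0,0]],"claw":[-1,-1,-1,-1,-0.6,-0.3,-0.3,-0.3]}'
python3 - <<'E'
from h import *
robot.snapshot("side");robot.snapshot("side");robot.snapshot("side")
w=snap("wrist","w22"); zoom(w,190,100,380,270,4,"w22z");print(robot.get_obs()["tool_pos"],robot.get_obs()["ee_rot"])
E
python3 chk.py
```

```text
time: 46.4
tool_pos: [0.4533, 0.0178, 0.098]
ee_rot: [3.14, 0.006, -0.309]
wrist_force: [0.2, -0.3, 0.1]
width: 0.0614
[0.45684801 0.01740029 0.10241619] [-3.14094782e+00 -3.04261583e-03 -3.09585449e-01]
tcp [0.4569 0.0174 0.1024] -0.31
5509 [231.  60.] c [0.4585 0.144 ] size [0.03  0.099] yaw -25.4
4092 [278. 212.] c [0.4549 0.0169] size [0.036 0.099] yaw -16.7
1904 [522. 303.] c [ 0.6493 -0.1445] size [0.07  0.053] yaw 6.0
```

View pics/w22z.png

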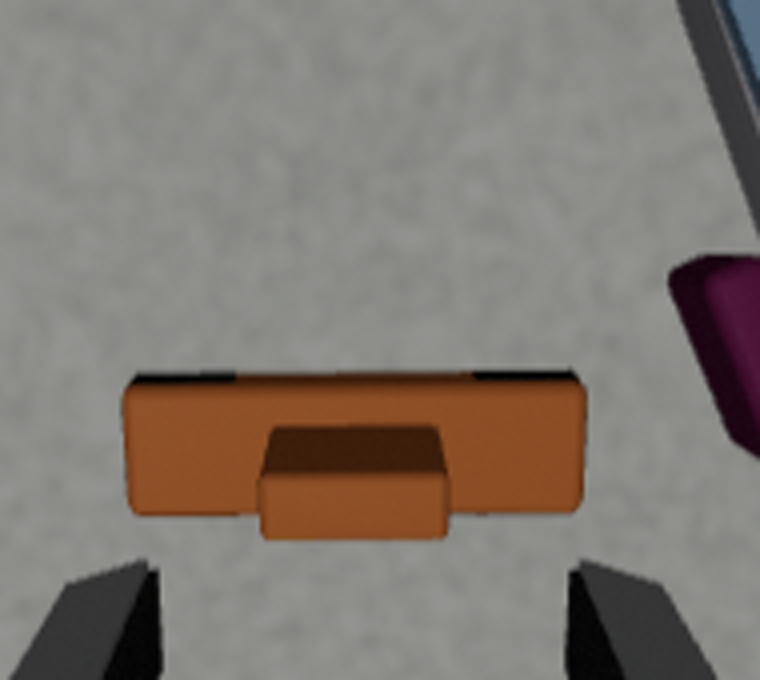

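```bash
python3 - <<'E'
from h import *
w=snap("wrist");o=robot.get_obs(); M=R.from_euler('xyz',o["ee_rot"]).as_matrix()
f=lambda p:(np.array(p)+.5)/4-.5+[190,100]
P=onz(w,[f([354.5,506]),f([260,506]),f([448,506])],.052); print(P,(P-o["tool_pos"])@M*1000,o["tool_pos"])
E
```

```text
[[0.45597185 0.01868907 0.052     ]
 [0.43903707 0.02412063 0.052     ]
 [0.47273877 0.01331335 0.052     ]] [[ -1.32156471  -0.98709035  50.28950087]
 [-19.10598317  -0.99063185  50.23576168]
 [ 16.28597018  -0.9854845   50.34270679]] [0.45677447 0.01736127 0.10229262]
```

```bash
python3 -m handwheel '{"delta_pos":[[-2.5,-1,25],[0,0,30],[0,0,15],[0,0,9],[0,0,3],[0,0,0],[0,0,0],[0,0,0]],"rotation":[[0,0,0],[0,0,0],[0,0,0],[0,0,0],[0,0,0],[0,0,0],[0,0,0],[0,0,0]],"claw":[-0.3,-0.3,-0.3,-0.3,-0.3,-0.3,-0.3,-0.3]}'
```

```text
time: 47.7
tool_pos: [0.4541, 0.0191, 0.0192]
ee_rot: [-3.141, -0.001, -0.311]
wrist_force: [-0.1, 0.6, 0.5]
width: 0.0611
```

```bash
python3 -m handwheel '{"delta_pos":[[0,0,-1.3],[0,0,0],[0,0,0],[0,0,0],[0,0,0],[0,0,0],[0,0,0],[0,0,0]],"rotation":[[0,0,0],[0,0,0],[0,0,0],[0,0,0],[0,0,0],[0,0,0],[0,0,0],[0,0,0]],"claw":[-0.3,0.1,0.8,0.8,0.8,0.8,0.8,0.8]}'
python3 -m handwheel '{"delta_pos":[[0,0,0],[0,0,0],[0,0,-5],[0,0,-20],[0,0,-40],[0,0,-50],[0,0,-40],[0,0,0]],"rotation":[[0,0,0],[0,0,0],[0,0,0],[0,0,0],[0,0,0],[0,0,0],[0,0,0],[0,0,0]],"claw":[0.8,0.8,0.8,0.8,0.8,0.8,0.8,0.8]}'
python3 - <<'E'
from h import *
w=snap("wrist","w23");print(robot.get_obs()["tool_pos"])
E
```

```text
time: 48.7
tool_pos: [0.4537, 0.0192, 0.02]
ee_rot: [-3.142, -0.0, -0.311]
wrist_force: [0.5, -0.0, 0.1]
width: 0.0355
time: 49.7
tool_pos: [0.4557, 0.0191, 0.179]
ee_rot: [-3.14, -0.008, -0.311]
wrist_force: [0.7, 0.0, -1.5]
width: 0.036
[0.45418272 0.01919538 0.17614329]
```

View pics/w23.png

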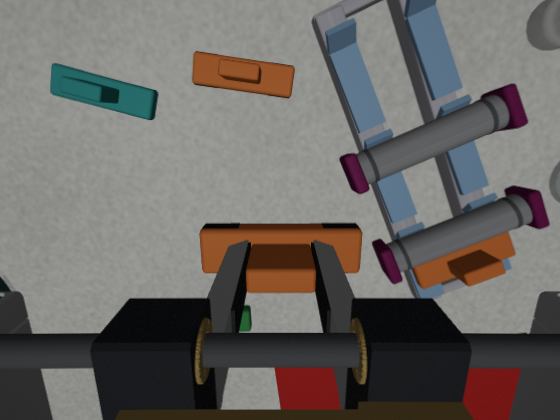

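```bash
python3 -m handwheel '{"delta_pos":[[37.7,-6.8,0],[37.7,-6.8,0],[37.7,-6.8,0],[37.7,-6.8,0],[0,0,0],[0,0,0],[0,0,0],[0,0,0]],"rotation":[[0,0,0],[0,0,0],[0,0,0],[0,0,0],[0,0,-0.137],[0,0,-0.137],[0,0,-0.137],[-0.105,0,0]],"claw":[0.8,0.8,0.8,0.8,0.8,0.8,0.8,0.8]}'
python3 - <<'E'
from h import *
robot.snapshot("side"); robot.snapshot("side");robot.snapshot("side")
w=snap("wrist","w24"); print(robot.get_obs()["tool_pos"],robot.get_obs()["ee_rot"])
E
```

```text
time: 50.75
tool_pos: [0.6042, -0.0031, 0.1713]
ee_rot: [3.035, 0.006, 0.097]
wrist_force: [0.9, 0.6, -0.9]
width: 0.0358
[ 6.04417835e-01 -4.31669494e-04  1.72697858e-01] [3.03836368 0.00389246 0.10116149]
```

View pics/w24.png

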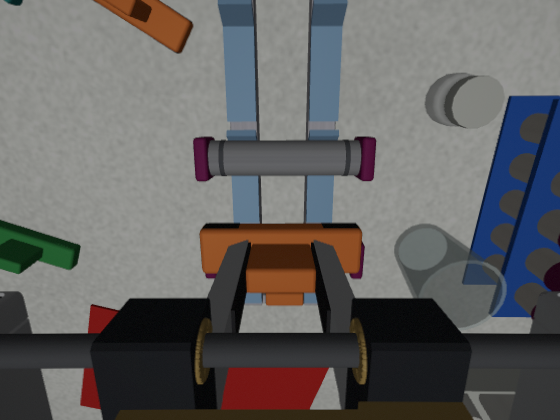

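```bash
python3 -m handwheel '{"delta_pos":[[2,-2.6,24.9],[0,-3.1,29.8],[0,-3.1,29.8],[0,-1.4,13],[0,-0.5,4.5],[0,0,0],[0,0,0],[0,0,0]],"rotation":[[0,0,0],[0,0,0],[0,0,0],[0,0,0],[0,0,0],[0,0,0],[0,0,0],[0,0,0]],"claw":[0.8,0.8,0.8,0.8,0.8,0.8,0.8,0.8]}'
python3 - <<'E'
from h import *
s=snap("side");zoom(s,260,140,420,300,4.5,"s25z"); w=snap("wrist");zoom(w,170,100,390,300,3.5,"w25z")
E
```

```text
time: 51.95
tool_pos: [0.6082, -0.0009, 0.0736]
ee_rot: [3.036, -0.002, 0.1]
wrist_force: [0.5, -0.3, -1.2]
width: 0.0355
```

View pics/s25z.png

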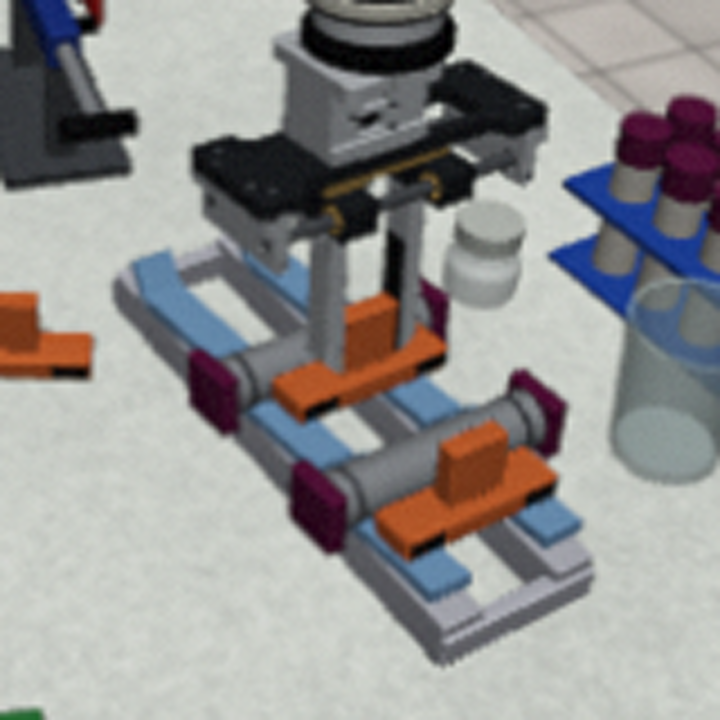

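View pics/w25z.png

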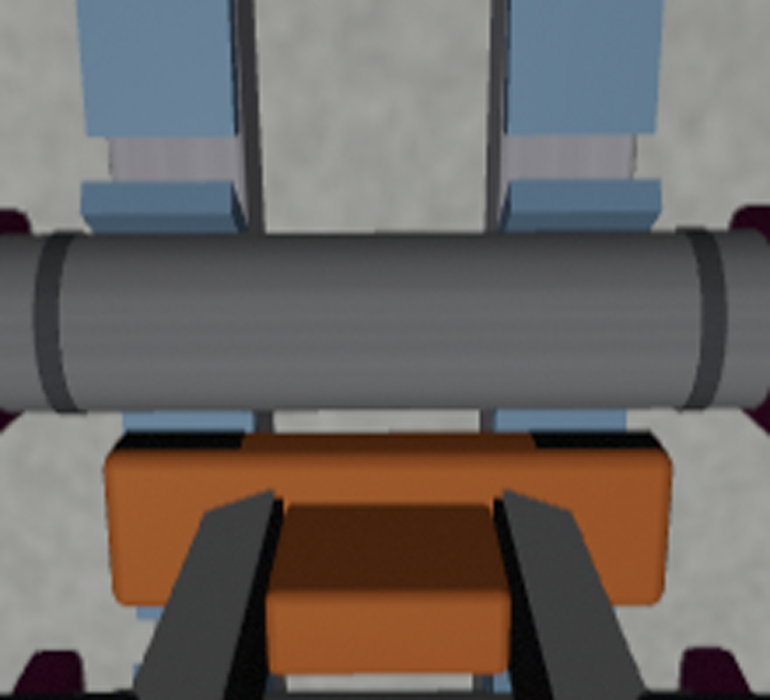

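```bash
python3 -m handwheel '{"delta_pos":[[-1.3,-0.4,4],[0,-0.4,4],[0,-0.2,2],[0,-0.1,1],[0,-0.1,1],[0,0,0],[0,0,0],[0,0,0]],"rotation":[[0,0,-0.006],[0,0,0],[0,0,0],[0,0,0],[0,0,0],[0,0,0],[0,0,0],[0,0,0]],"claw":[0.8,0.8,0.8,0.8,0.8,0.8,0.8,0.8]}'
```

```text
time: 53.05
tool_pos: [0.6063, -0.0011, 0.0605]
ee_rot: [3.037, 0.0, 0.106]
wrist_force: [0.5, 0.3, -1.0]
width: 0.0359
```

```bash
python3 -m handwheel '{"delta_pos":[[0,-0.05,0.5],[0,-0.05,0.5],[0,-0.05,0.5],[0,0,0],[0,0,0],[0,0,0],[0,0,0],[0,0,0]],"rotation":[[0,0,0],[0,0,0],[0,0,0],[0,0,0],[0,0,0],[0,0,0],[0,0,0],[0,0,0]],"claw":[0.8,0.8,0.8,0.8,0.8,0.8,0.8,0.8]}'
```

```text
time: 54.05
tool_pos: [0.6062, -0.0011, 0.0595]
ee_rot: [3.036, 0.0, 0.106]
wrist_force: [-3.7, 0.6, 5.0]
width: 0.0354
```

Contact. Next I slide it toward the tube.

```bash
python3 -m handwheel '{"delta_pos":[[0,-0.6,-0.2],[0,-0.6,0],[0,-0.6,0],[0,-0.6,0],[0,-0.6,0],[0,-0.6,0],[0,0,0],[0,0,0]],"rotation":[[0,0,0],[0,0,0],[0,0,0],[0,0,0],[0,0,0],[0,0,0],[0,0,0],[0,0,0]],"claw":[0.8,0.8,0.8,0.8,0.8,0.8,0.8,0.8]}'
```

```text
time: 55.05
tool_pos: [0.6067, 0.0019, 0.0592]
ee_rot: [3.035, -0.001, 0.106]
wrist_force: [0.8, -3.9, 5.1]
width: 0.0358
```

```bash
python3 -m handwheel '{"delta_pos":[[0,-0.6,0],[0,-0.6,0],[0,0,0],[0,0,0],[0,0,0],[0,0,0],[0,0,0],[0,0,0]],"rotation":[[0,0,0],[0,0,0],[0,0,0],[0,0,0],[0,0,0],[0,0,0],[0,0,0],[0,0,0]],"claw":[0.8,0.8,0.8,0.8,0.8,0.8,0.8,0.8]}'
```

```text
time: 56.05
tool_pos: [0.6066, 0.0021, 0.0592]
ee_rot: [3.033, -0.001, 0.106]
wrist_force: [1.3, -5.6, 4.2]
width: 0.0357
```

```bash
python3 -m handwheel '{"delta_pos":[[0,-0.6,0],[0,-0.6,0],[0,0,0],[0,0,0],[0,0,0],[0,0,0],[0,0,0],[0,0,0]],"rotation":[[0,0,0],[0,0,0],[0,0,0],[0,0,0],[0,0,0],[0,0,0],[0,0,0],[0,0,0]],"claw":[0.8,0.8,0.8,0.8,0.8,0.8,0.8,0.8]}'
```

```text
time: 57.05
tool_pos: [0.6066, 0.0022, 0.0592]
ee_rot: [3.031, -0.001, 0.105]
wrist_force: [0.6, -7.5, 5.0]
width: 0.0355
```

```bash
python3 -m handwheel '{"delta_pos":[[0,1,0],[0,0.9,0],[0,0,0],[0,0,0],[0,0,0],[0,0,0],[0,0,0],[0,0,0]],"rotation":[[0,0,0],[0,0,0],[0,0,0],[0,0,0],[0,0,0],[0,0,0],[0,0,0],[0,0,0]],"claw":[0.8,0.8,0.8,0.1,-0.1,-0.2,-0.2,-0.2]}'
python3 -m handwheel '{"delta_pos":[[0,0,-5],[0,0,-20],[0,0,-40],[0,0,-50],[0,0,-50],[0,0,0],[0,0,0],[0,0,0]],"rotation":[[0,0,0],[0,0,0],[0,0,0],[0,0,0],[0.105,0,0],[0,0,0],[0,0,0],[0,0,0]],"claw":[-0.2,-0.2,-0.2,-0.2,-1,-1,-1,-1]}'
python3 - <<'E'
from h import *
s=snap("side");zoom(s,280,180,400,280,6,"s26z"); w=snap("wrist","w26");c=snap("scene","c26")
E
```

```text
time: 58.05
tool_pos: [0.6057, 0.0031, 0.0585]
ee_rot: [3.037, 0.001, 0.106]
wrist_force: [0.3, 1.4, -0.6]
width: 0.0564
time: 59.05
tool_pos: [0.603, 0.0204, 0.2203]
ee_rot: [-3.141, 0.005, 0.106]
wrist_force: [-0.3, -0.3, -1.1]
width: 0.0921
```

View pics/s26z.png

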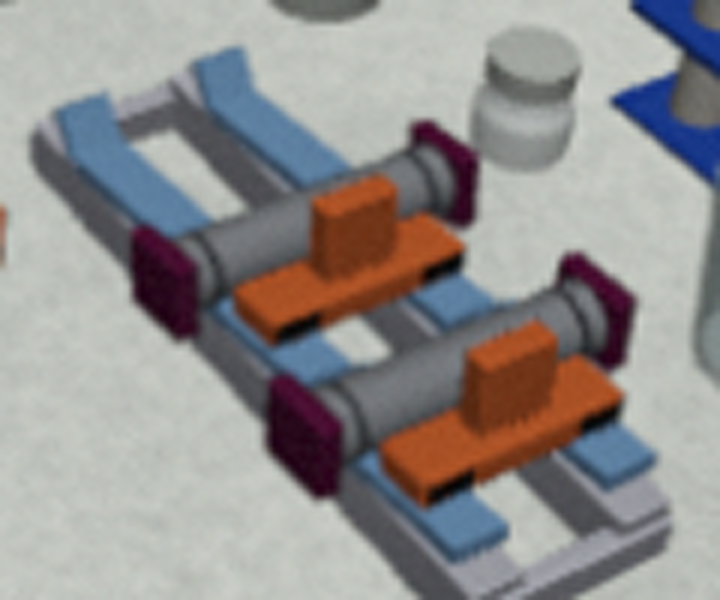

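View pics/w26.png

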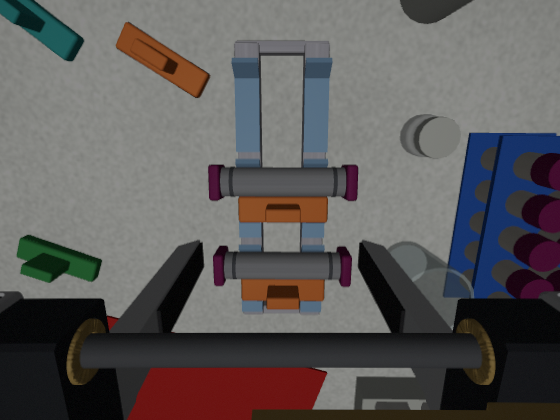

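View pics/c26.png

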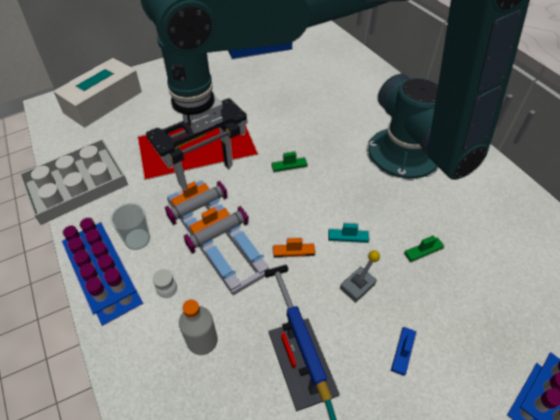

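```bash
python3 -m handwheel '{"delta_pos":[[-35.1,-37.3,-5],[-35.1,-37.3,-5],[-35.1,-37.3,-5],[-35.1,-37.3,-5],[-35.1,-37.3,-5],[-35.1,-37.3,-5],[0,0,0],[0,0,0]],"rotation":[[0,0,0],[0,0,0],[0,0,0],[0,0,0],[0,0,0],[0,0,0],[0,0,0],[0,0,0]],"claw":[-1,-1,-1,-1,-1,-1,-1,-1]}'
python3 - <<'E'
from h import *
w=snap("wrist","w27");print(w["eye"]); zoom(w,150,0,410,260,2.2,"w27z")
E
```

```text
time: 60.2
tool_pos: [0.371, 0.2203, 0.2524]
ee_rot: [3.141, 0.001, 0.107]
wrist_force: [0.1, -0.3, -0.9]
width: 0.0939
[0.36282064 0.30136962 0.43169038]
```

View pics/w27.png

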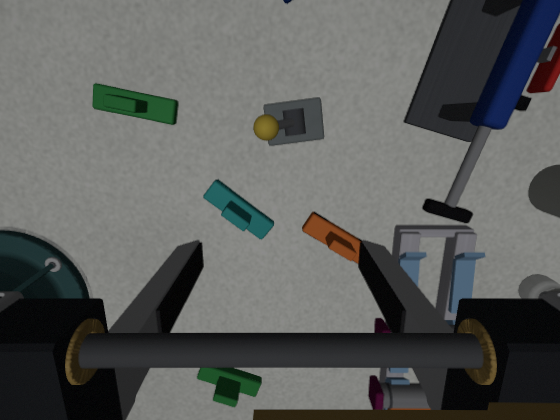

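```bash
python3 - <<'E'
from h import *
w=snap("wrist")
b=[(a,ce) for a,ce,l in blobs(mask(w,(18,110,60),(32,255,255)),60)]; print(b)
for a,ce in b:
    print(onz(w,ce,.0922))
m=mask(w,(80,5,40),(125,90,130)); m[:, :250]=0; m[:,335:]=0; m[:85]=0; m[155:]=0
cv2.imwrite("pics/m27.png",m)
P=onz(w,[[264,104],[321,97],[324,137],[269,144]],.025); print(P,P.mean(0)); print(P[1]-P[0],P[2]-P[3])
zoom(w,245,80,345,160,7,"w27b")
E
```

```text
[(np.int32(505), array([265.33069307, 126.58217822])), (np.int32(267), array([ 69.79775281, 362.26217228])), (np.int32(321), array([490.55140187, 361.67912773]))]
[[0.34893623 0.28757664 0.0922    ]]
[[ 0.13112168 -0.02601815  0.0922    ]]
[[0.6573479  0.03143088 0.0922    ]]
[[0.34206781 0.31083149 0.025     ]
 [0.40883635 0.32589985 0.025     ]
 [0.4191038  0.28018006 0.025     ]
 [0.35255155 0.26455845 0.025     ]] [0.38063988 0.29536746 0.025     ]
[0.06676854 0.01506835 0.        ] [0.06655225 0.01562161 0.        ]
```

View pics/w27b.png

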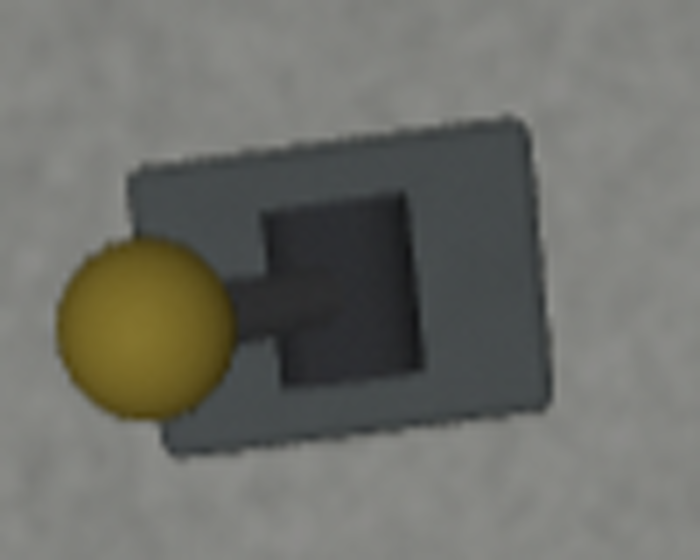

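```bash
python3 -m handwheel '{"delta_pos":[[-7.9,-34.4,0],[-7.9,-34.4,0],[0,0,20],[0,0,30],[0,0,40],[0,0,0],[0,0,0],[0,0,0]],"rotation":[[0,0,0],[0,0,0],[0,0,-0.12],[0,0,0],[0,0,0],[0,0,0],[0,0,0],[0,0,0]],"claw":[-1,-1,-0.5,-0.06,-0.06,-0.06,-0.06,-0.06]}'
python3 - <<'E'
from h import *
w=snap("wrist","w28"); o=robot.get_obs(); print(o["tool_pos"]); M=R.from_euler('xyz',o["ee_rot"]).as_matrix()
for a,ce,l in blobs(mask(w,(18,110,60),(32,255,255)),60):
    P=onz(w,ce,.0935)[0]; print(a,ce,P,(P-o["tool_pos"])@M*1e3)
E
```

```text
time: 61.3
tool_pos: [0.3493, 0.2876, 0.165]
ee_rot: [-3.14, -0.003, 0.225]
wrist_force: [0.6, -0.1, 0.5]
width: 0.0498
[0.34911098 0.2876417  0.16484991]
752 [279.42819149 219.49734043] [0.34940063 0.28682353 0.0935    ] [-0.1074134   0.94882706 71.34879711]
230 [166.9173913  360.54782609] [0.27821265 0.12909136 0.0935    ] [-104.76670038  138.76529773   70.87822748]
281 [393.56227758 360.09252669] [0.48388626 0.176338   0.0935    ] [106.26292426 138.71227879  71.48980812]
```

View pics/w28.png

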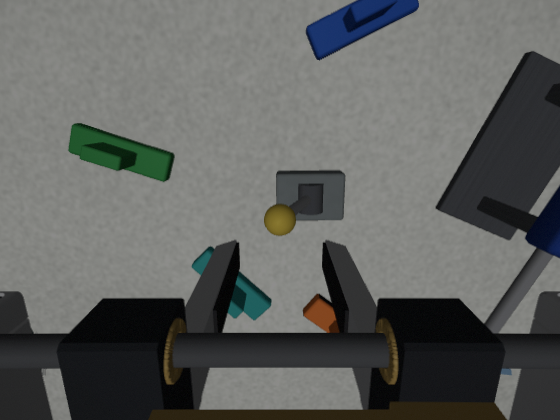

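```bash
python3 -m handwheel '{"delta_pos":[[-1,1,25],[0,0,30],[0,0,15],[0,0,7],[0,0,0],[0,0,0],[0,0,0],[0,0,0]],"rotation":[[0,0,0],[0,0,0],[0,0,0],[0,0,0],[0,0,0],[0,0,0],[0,0,0],[0,0,0]],"claw":[-0.06,-0.06,-0.06,-0.06,-0.06,-0.06,-0.06,-0.06]}'
python3 - <<'E'
from h import *
w=snap("wrist","w29"); c=snap("scene");zoom(c,300,170,440,320,5,"c29")
E
```

```text
time: 62.35
tool_pos: [0.3474, 0.2861, 0.0863]
ee_rot: [-3.141, -0.0, 0.226]
wrist_force: [0.8, -0.0, 0.2]
width: 0.0494
```

View pics/c29.png

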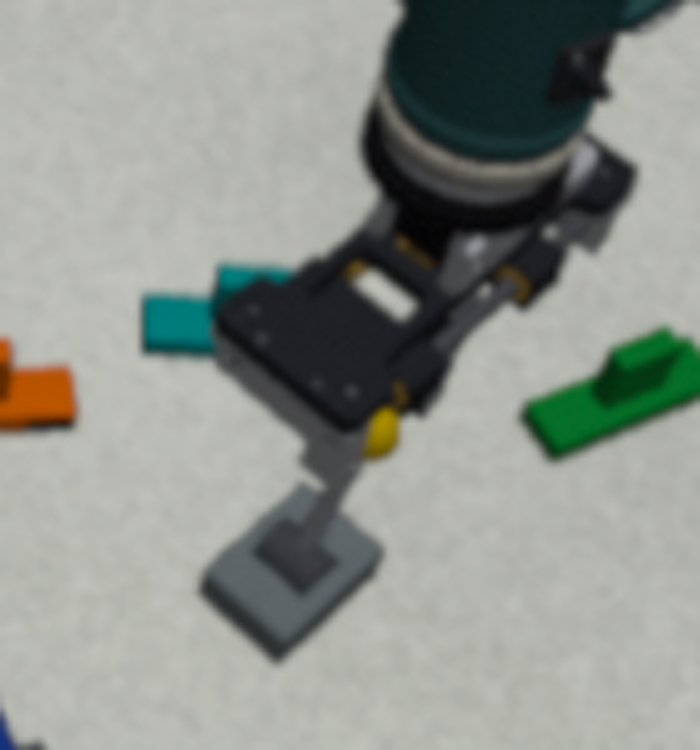

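```bash
python3 -m handwheel '{"delta_pos":[[10,0,0],[10,0,0],[12,0,0],[12,0,0],[12,0,0],[10,0,0],[8,0,0],[0,0,0]],"rotation":[[0,0,0],[0,0,0],[0,0,0],[0,0,0],[0,0,0],[0,0,0],[0,0,0],[0,0,0]],"claw":[-0.06,-0.06,-0.06,-0.06,-0.06,-0.06,-0.06,-0.06]}'
```

```text
time: 63.45
tool_pos: [0.4199, 0.3026, 0.0857]
ee_rot: [3.141, 0.0, 0.226]
wrist_force: [-0.3, 0.2, -0.1]
width: 0.0494
```

```bash
python3 -m handwheel '{"delta_pos":[[3,0,0],[3,0,0],[2,0,0],[1,0,0],[0,0,0],[0,0,0],[0,0,0],[0,0,0]],"rotation":[[0,0,0],[0,0,0],[0,0,0],[0,0,0],[0,0,0],[0,0,0],[0,0,0],[0,0,0]],"claw":[-0.06,-0.06,-0.06,-0.06,-0.06,-0.06,-0.06,-0.06]}'
```

```text
time: 64.45
tool_pos: [0.428, 0.3046, 0.0858]
ee_rot: [-3.142, 0.0, 0.226]
wrist_force: [-1.2, 0.3, -0.6]
width: 0.0497
```

```bash
python3 -m handwheel '{"delta_pos":[[1,0,0],[1,0,0],[1,0,0],[0,0,0],[0,0,0],[0,0,0],[0,0,0],[0,0,0]],"rotation":[[0,0,0],[0,0,0],[0,0,0],[0,0,0],[0,0,0],[0,0,0],[0,0,0],[0,0,0]],"claw":[-0.06,-0.06,-0.06,-0.06,-0.06,-0.06,-0.06,-0.06]}'
```

```text
time: 65.45
tool_pos: [0.4289, 0.3048, 0.0855]
ee_rot: [3.141, 0.005, 0.226]
wrist_force: [-5.8, -1.3, 1.4]
width: 0.0498
```

```bash
python3 -m handwheel '{"delta_pos":[[1,0,0],[1,0,0],[1,0,0],[0,0,0],[0,0,0],[0,0,0],[0,0,0],[0,0,0]],"rotation":[[0,0,0],[0,0,0],[0,0,0],[0,0,0],[0,0,0],[0,0,0],[0,0,0],[0,0,0]],"claw":[-0.06,-0.06,-0.06,-0.06,-0.06,-0.06,-0.06,-0.06]}'
```

```text
time: 66.45
tool_pos: [0.4291, 0.3048, 0.0852]
ee_rot: [3.141, 0.012, 0.227]
wrist_force: [-13.0, -2.6, 5.3]
width: 0.0497
```

```bash
python3 -m handwheel '{"delta_pos":[[-6,0,0],[-3,0,0],[0,0,-20],[0,0,-40],[0,0,-50],[0,0,-50],[0,0,0],[0,0,0]],"rotation":[[0,0,0],[0,0,0],[0,0,0],[0,0,0],[0,0,0],[0,0,0],[0,0,0],[0,0,0]],"claw":[-0.06,-0.06,-0.06,-0.06,-0.06,-0.5,-1,-1]}'
python3 - <<'E'
from h import *
w=snap("wrist","w30"); s=snap("side"); c=snap("scene")
f=lambda S:[ (a,ce) for a,ce,l in blobs(mask(S,(18,110,60),(32,255,255)),30)]
print(f(s),f(c)); zoom(s,150,130,350,290,4,"s30")
for a,ce in f(w): print(a,ce,onz(w,ce,.0922))
E
```

```text
time: 67.45
tool_pos: [0.4255, 0.3039, 0.2454]
ee_rot: [3.142, -0.0, 0.226]
wrist_force: [0.2, -0.4, -0.0]
width: 0.0763
[(np.int32(39), array([215.02564103,  72.46153846])), (np.int32(54), array([226.59259259, 165.24074074]))] [(np.int32(113), array([352.15929204, 275.94690265])), (np.int32(181), array([323.60220994, 390.8839779 ]))]
693 [501.998557    58.56421356] [[0.59934447 0.47876706 0.0922    ]]
439 [271.74259681 193.01822323] [[0.41668754 0.30364309 0.0922    ]]
35 [431.31428571 323.4       ] [[0.63650315 0.19064819 0.0922    ]]
299 [109.81939799 361.32107023] [[0.26849612 0.05050599 0.0922    ]]
406 [449.36453202 362.45320197] [[0.6774047  0.14294831 0.0922    ]]
```

View pics/w30.png

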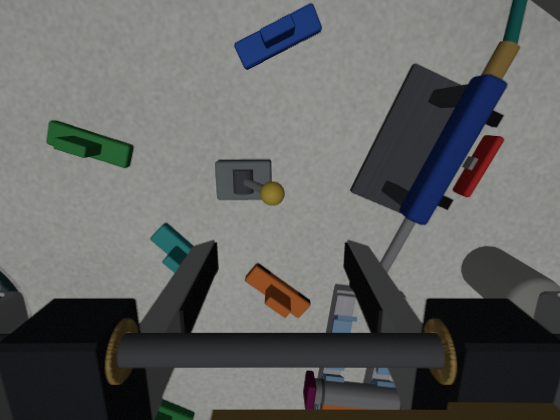

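View pics/s30.png

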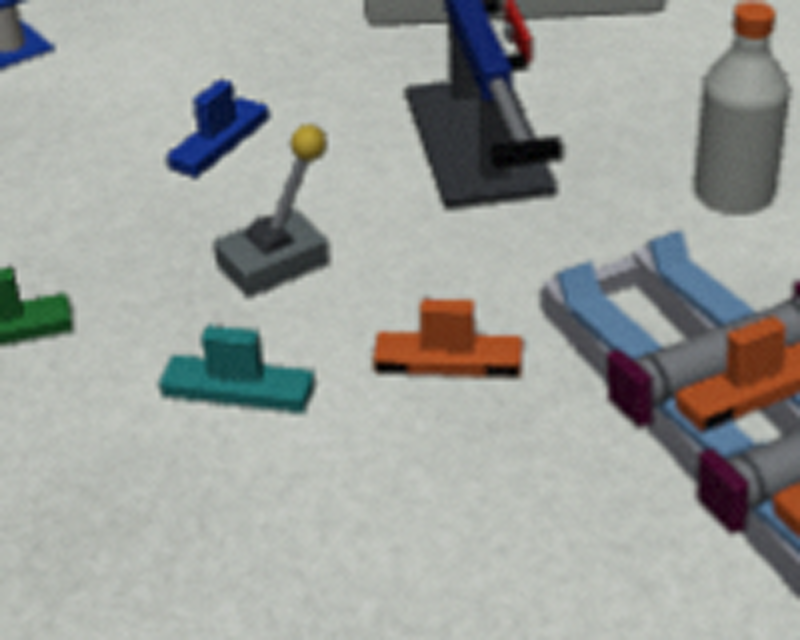

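```bash
python3 - <<'E'
from h import *
s=snap("side"); c=snap("scene"); w=snap("wrist")
print(tri(s,[226.6,165.24],c,[352.16,275.95]),tri(w,[271.74,193],c,[352.16,275.95]),tri(w,[271.74,193],s,[226.6,165.24]))
# gun: paddle red & housing in wrist
for a,ce,l in blobs(mask(w,(0,150,60),(6,255,255)),100): 
    ys,xs=np.where(l); print(a,ce,cv2.boxPoints(cv2.minAreaRect(np.c_[xs,ys].astype(np.float32))))
m=mask(w,(112,150,40),(125,255,255))
for a,ce,l in blobs(m,300):
    ys,xs=np.where(l); print("blue",a,ce,cv2.boxPoints(cv2.minAreaRect(np.c_[xs,ys].astype(np.float32))).tolist())
E
```

```text
(array([0.41546599, 0.30291064, 0.08960251]), np.float64(0.000827245217764141)) (array([0.41535821, 0.30311687, 0.09018931]), np.float64(0.00030605093326397726)) (array([0.41562372, 0.3027576 , 0.08950479]), np.float64(0.0004090902147094257))
553 [485.65280289 166.73417722] [[463.5964  194.1275 ]
 [500.47153 134.80664]
 [507.68436 139.29031]
 [470.80923 198.61118]]
blue 4521 [457.2786994  147.20592789] [[399.1131286621094, 212.0076904296875], [484.2802429199219, 67.2236328125], [511.8123474121094, 83.41900634765625], [426.6452331542969, 228.20306396484375]]
```

```bash
python3 - <<'E'
from h import *
w=snap("wrist")
P=onz(w,[[467.2,196.4],[504,137]],.1); print(P, np.arctan2(*(P[1]-P[0])[:2]))
B=onz(w,[[413,220],[498,75.3]],.108); print(B,np.arctan2(*(B[1]-B[0])[:2]),np.linalg.norm(B[1]-B[0]))
print(robot.get_obs()["tool_pos"])
E
```

```text
[[0.61182497 0.34710712 0.1       ]
 [0.62359642 0.41098768 0.1       ]] 0.1822285172505852
[[0.56255383 0.31217854 0.108     ]
 [0.59039801 0.45974111 0.108     ]] 0.18650122464254779 0.15016660964810666
[0.42488631 0.30370482 0.24471334]
```

```bash
python3 -m handwheel '{"delta_pos":[[51.7,13.2,-8],[51.7,13.2,-8],[51.7,13.2,-8],[0,0,0],[0,0,0],[0,0,0],[0,0,0],[0,0,0]],"rotation":[[0,0,0],[0,0,0],[0,0,0],[0,0,0.137],[0,0,0.137],[0,0,0.137],[0,0,0],[0,0,0]],"claw":[-1,-1,-1,-1,-1,-1,-1,-1]}'
python3 - <<'E'
from h import *
robot.snapshot("side");robot.snapshot("side")
w=snap("wrist","w31"); print(robot.get_obs()["tool_pos"],robot.get_obs()["ee_rot"],robot.get_obs()["joint_positions"])
E
```

```text
time: 68.8
tool_pos: [0.5852, 0.3, 0.2694]
ee_rot: [3.141, 0.001, -0.183]
wrist_force: [1.0, -0.2, -0.2]
width: 0.0942
[0.58515245 0.30007093 0.26966446] [ 3.14137933e+00  5.68509428e-04 -1.84067629e-01] [3.87596570e-01 3.34469937e-01 9.51924050e-01 1.33562224e-04
 1.85579220e+00 5.71701652e-01]
```

View pics/w31.png

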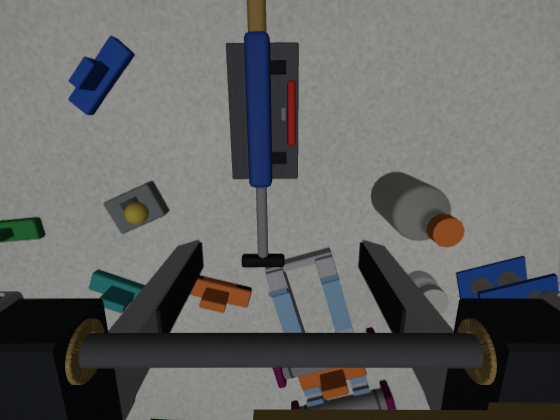

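```bash
python3 - <<'E'
from h import *
w=snap("wrist"); zoom(w,215,20,325,200,3.3,"w31z")
m=mask(w,(112,150,40),(125,255,255)); 
for r in (45,60,80,100,113,130,150,175):
    x=np.where(m[r,220:290])[0]+220; print(r,x.min(),x.max(),onz(w,[[x.min()-.0,r],[x.max()+1,r]],.108)[:,:2].round(4).tolist())
for a,ce,l in blobs(mask(w,(0,150,60),(6,255,255)),100): 
    ys,xs=np.where(l); print(a,ce,xs.min(),xs.max(),ys.min(),ys.max())
E
```

```text
45 244 267 [[0.5776, 0.4493], [0.6002, 0.4451]]
60 245 268 [[0.5757, 0.4363], [0.5986, 0.4321]]
80 246 268 [[0.5728, 0.4185], [0.5951, 0.4144]]
100 246 269 [[0.5689, 0.4003], [0.5925, 0.3959]]
113 248 269 [[0.5682, 0.3877], [0.5901, 0.3837]]
130 248 270 [[0.5647, 0.3714], [0.588, 0.3671]]
150 248 270 [[0.5605, 0.3515], [0.5841, 0.3471]]
175 249 270 [[0.556, 0.3255], [0.5791, 0.3212]]
454 [291.         112.78634361] 288 294 80 145
```

View pics/w31z.png

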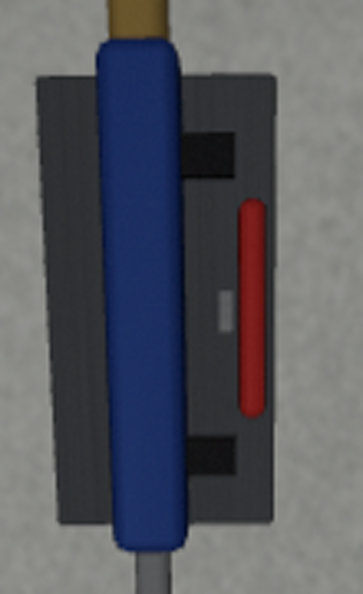

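```bash
python3 - <<'E'
from h import *
w=snap("wrist"); yaw=-.170; gx=np.array([np.cos(yaw),np.sin(yaw)]);gy=np.array([-gx[1],gx[0]])
L=onz(w,[[248,113],[270,113]],.108)[:,:2]; L2=onz(w,[[248,113],[270,113]],.115)[:,:2]
P=onz(w,[[288,112.8],[295,112.8]],.113)[:,:2]; E=onz(w,[[291,80],[291,146]],.113)[:,:2]
for q in (L,L2,P,E): print(q.round(4).tolist(),(q@gx).round(4),(q@gy).round(4))
E
```

```text
[[0.5683, 0.3877], [0.5902, 0.3837]] [0.4945 0.5168] [0.4783 0.478 ]
[[0.5689, 0.3876], [0.5904, 0.3836]] [0.4952 0.517 ] [0.4782 0.478 ]
[[0.608, 0.3805], [0.6149, 0.3793]] [0.5349 0.5419] [0.4779 0.4778]
[[0.6162, 0.41], [0.6053, 0.3478]] [0.538  0.5377] [0.5083 0.4452]
```

```bash
python3 -m handwheel '{"delta_pos":[[-5,-41,0],[-4.9,-41.1,0],[0,0,20],[0,0,35],[0,0,30],[0,0,10],[0,0,0],[0,0,0]],"rotation":[[0,0,0],[0,0,-0.014],[0,0,0],[0,0,0],[0,0,0],[0,0,0],[0,0,0],[0,0,0]],"claw":[-1,-1,-1,-1,-1,-1,-1,-1]}'
python3 - <<'E'
from h import *
w=snap("wrist","w32"); s=snap("scene"); zoom(s,220,260,380,410,5,"c32"); o=robot.get_obs();print(o["tool_pos"],o["ee_rot"])
E
```

```text
time: 70.05
tool_pos: [0.5913, 0.3829, 0.1769]
ee_rot: [-3.14, -0.002, -0.171]
wrist_force: [-0.5, 0.6, 0.4]
width: 0.0944
[0.59131796 0.38291184 0.1768991 ] [-3.13956645e+00 -2.23510235e-03 -1.71107934e-01]
```

View pics/w32.png

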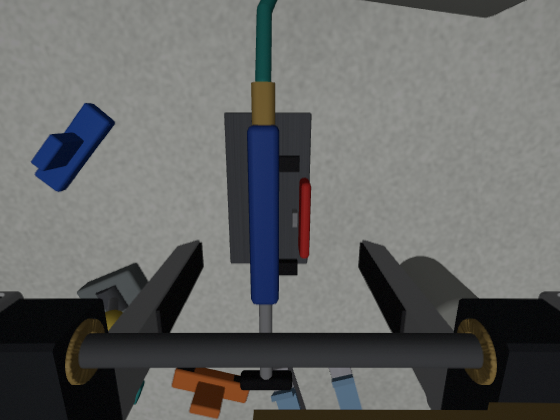

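View pics/c32.png

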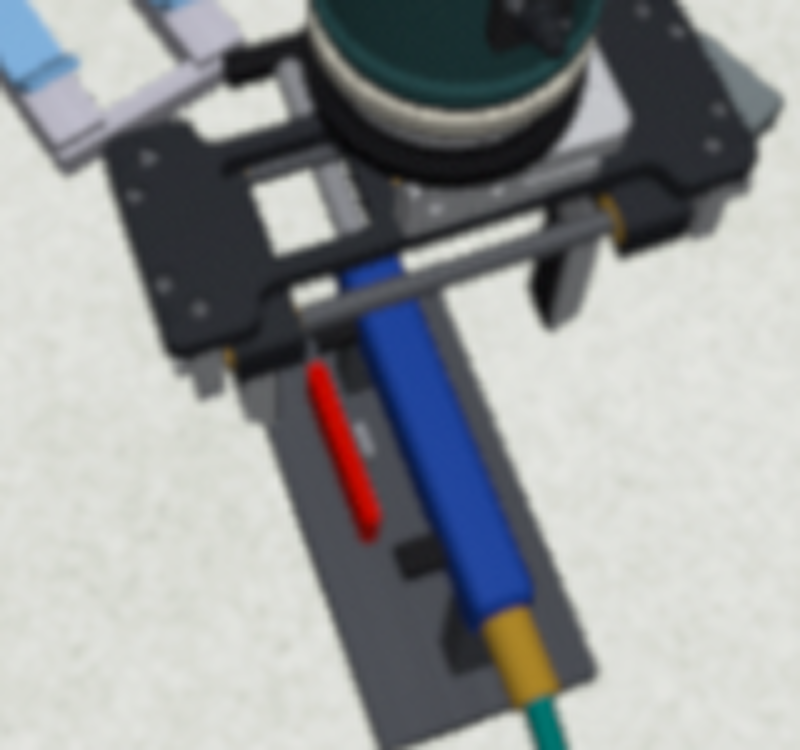

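```bash
python3 - <<'E'
from h import *
w=snap("wrist"); o=robot.get_obs(); M=R.from_euler('xyz',o["ee_rot"]).as_matrix()
f=lambda p,z:((onz(w,p,z)-o["tool_pos"])@M*1e3).round(1).tolist()
for a,ce,l in blobs(mask(w,(0,150,60),(6,255,255)),100): 
    ys,xs=np.where(l); print(ce,xs.min(),xs.max(),ys.min(),ys.max(), f([[ce[0],ys.min()],[ce[0],ys.max()+1],[xs.max()+1,ce[1]]],.113))
print(f([[248,150],[279,150],[250,260],[279,260]],.112))
E
```

```text
[304.62767475 219.2296719 ] 300 310 182 257 [[18.9, -32.1, 63.7], [20.3, 31.3, 63.6], [24.6, -2.1, 63.6]]
[[-23.9, -56.2, 64.6], [-0.7, -56.2, 64.7], [-24.7, 33.6, 64.5], [-0.7, 33.6, 64.5]]
```

```bash
python3 -m handwheel '{"delta_pos":[[-1.2,0,20],[0,0,30],[0,0,25],[0,0,12],[0,0,5],[0,0,0],[0,0,0],[0,0,0]],"rotation":[[0,0,0],[0,0,0],[0,0,0],[0,0,0],[0,0,0],[0,0,0],[0,0,0],[0,0,0]],"claw":[-1,-1,-1,-1,-1,-1,-1,-1]}'
```

```text
time: 71.2
tool_pos: [0.5898, 0.383, 0.0838]
ee_rot: [-3.141, -0.001, -0.171]
wrist_force: [0.4, -0.4, -0.4]
width: 0.0941
```

```bash
python3 -m handwheel '{"delta_pos":[[0,0,0],[0,0,0],[0,0,0],[0,0,0],[1,0,0],[1,0,0],[1,0,0],[0,0,0]],"rotation":[[0,0,0],[0,0,0],[0,0,0],[0,0,0],[0,0,0],[0,0,0],[0,0,0],[0,0,0]],"claw":[-0.6,-0.28,-0.28,-0.28,-0.28,-0.28,-0.28,-0.28]}'
```

```text
time: 72.2
tool_pos: [0.5924, 0.3822, 0.0827]
ee_rot: [3.141, 0.001, -0.171]
wrist_force: [0.2, -0.1, 0.3]
width: 0.0603
```

```bash
python3 -m handwheel '{"delta_pos":[[1,0,0],[1,0,0],[0,0,0],[0,0,0],[0,0,0],[0,0,0],[0,0,0],[0,0,0]],"rotation":[[0,0,0],[0,0,0],[0,0,0],[0,0,0],[0,0,0],[0,0,0],[0,0,0],[0,0,0]],"claw":[-0.28,-0.28,-0.28,-0.28,-0.28,-0.28,-0.28,-0.28]}'
```

```text
time: 73.2
tool_pos: [0.5942, 0.3819, 0.0827]
ee_rot: [3.141, 0.0, -0.171]
wrist_force: [0.1, -0.1, 0.2]
width: 0.0604
```

```bash
python3 -m handwheel '{"delta_pos":[[0.5,0,0],[0.5,0,0],[0,0,0],[0,0,0],[0,0,0],[0,0,0],[0,0,0],[0,0,0]],"rotation":[[0,0,0],[0,0,0],[0,0,0],[0,0,0],[0,0,0],[0,0,0],[0,0,0],[0,0,0]],"claw":[-0.28,-0.28,-0.28,-0.28,-0.28,-0.28,-0.28,-0.28]}'
```

```text
time: 74.2
tool_pos: [0.5952, 0.3817, 0.0827]
ee_rot: [3.141, 0.001, -0.171]
wrist_force: [-0.5, -0.9, -0.3]
width: 0.0605
```

```bash
python3 -m handwheel '{"delta_pos":[[0.5,0,0],[0.5,0,0],[0,0,0],[0,0,0],[0,0,0],[0,0,0],[0,0,0],[0,0,0]],"rotation":[[0,0,0],[0,0,0],[0,0,0],[0,0,0],[0,0,0],[0,0,0],[0,0,0],[0,0,0]],"claw":[-0.28,-0.28,-0.28,-0.28,-0.28,-0.28,-0.28,-0.28]}'
```

```text
time: 75.2
tool_pos: [0.5958, 0.3817, 0.0826]
ee_rot: [3.141, 0.001, -0.171]
wrist_force: [-4.8, 0.3, 1.5]
width: 0.0601
```

```bash
python3 -m handwheel '{"delta_pos":[[-2.6,0,0],[-2.6,0,0],[0,0,0],[0,0,0],[0,0,0],[0,0,0],[0,0,0],[0,0,0]],"rotation":[[0,0,0],[0,0,0],[0,0,0],[0,0,0],[0,0,0],[0,0,0],[0,0,0],[0,0,0]],"claw":[-0.18,-0.085,-0.085,-0.085,-0.085,-0.085,-0.085,-0.085]}'
python3 - <<'E'
from h import *
w=snap("wrist"); zoom(w,150,100,410,320,3,"w33"); s=snap("scene"); zoom(s,220,260,380,410,5,"c33")
E
```

```text
time: 76.2
tool_pos: [0.5913, 0.3825, 0.0827]
ee_rot: [-3.142, 0.0, -0.171]
wrist_force: [-1.5, 0.6, 0.1]
width: 0.0508
```

View pics/w33.png

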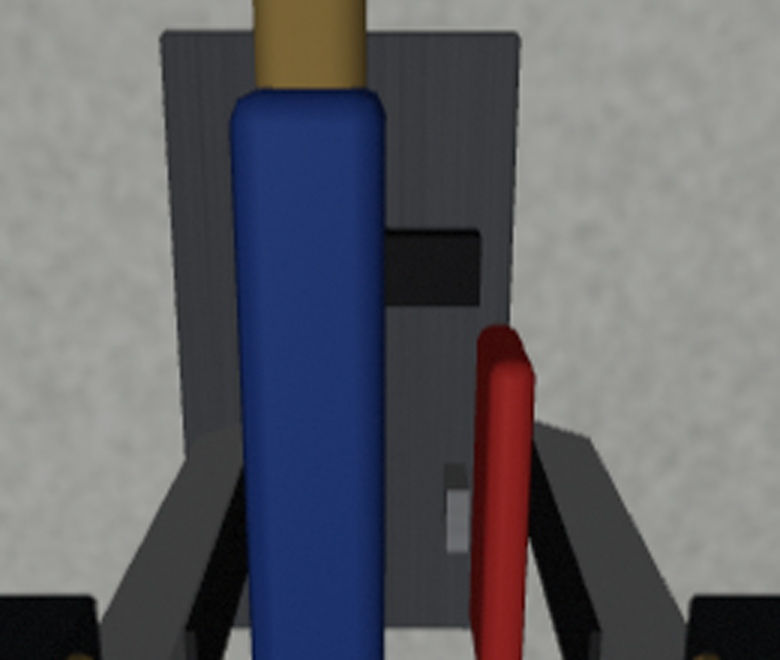

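View pics/c33.png

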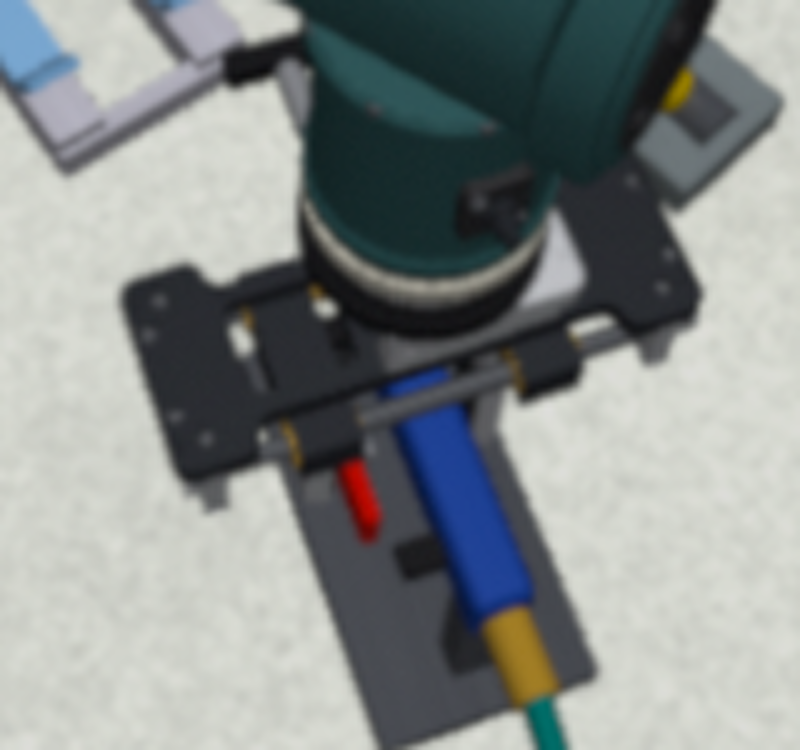

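```bash
python3 -m handwheel '{"delta_pos":[[-2.5,0,0],[-2.4,0,0],[0,0,0],[0,0,0],[0,0,0],[0,0,0],[0,0,0],[0,0,0]],"rotation":[[0,0,0],[0,0,0],[0,0,0],[0,0,0],[0,0,0],[0,0,0],[0,0,0],[0,0,0]],"claw":[0.03,0.135,0.135,0.135,0.135,0.135,0.135,0.135]}'
python3 - <<'E'
from h import *
o=robot.get_obs(); print(o["width"],o["wrist_force"],o["tool_pos"])
E
```

```text
time: 77.3
tool_pos: [0.5863, 0.3833, 0.0827]
ee_rot: [3.141, 0.0, -0.171]
wrist_force: [-0.1, 0.1, -0.4]
width: 0.0409
0.04085344689114537 [-0.11626292  0.10240715 -0.35599228] [0.58632804 0.38328269 0.08271227]
```

```bash
python3 -m handwheel '{"delta_pos":[[0,0,0],[-2,0,0],[-2,0,0],[0,0,0],[0,0,0],[0,0,0],[0,0,0],[0,0,0]],"rotation":[[0,0,0],[0,0,0],[0,0,0],[0,0,0],[0,0,0],[0,0,0],[0,0,0],[0,0,0]],"claw":[0.135,0.3,0.5,0.5,0.5,0.5,0.5,0.5]}'
```

```text
time: 78.3
tool_pos: [0.5822, 0.384, 0.0827]
ee_rot: [3.141, 0.001, -0.171]
wrist_force: [-1.4, 0.7, 0.8]
width: 0.0323
```

Fully pressed: the width is 32.3 mm and 33 mm is the second stop. I'll hold it, then release.

```bash
python3 -m handwheel '{"delta_pos":[[0,0,0],[0,0,0],[0,0,0],[0,0,0],[0,0,0],[0,0,0],[0,0,0],[0,0,0]],"rotation":[[0,0,0],[0,0,0],[0,0,0],[0,0,0],[0,0,0],[0,0,0],[0,0,0],[0,0,0]],"claw":[0.5,0.5,0.5,0.5,0.5,0.5,0.5,0.5]}'
```

```text
time: 79.3
tool_pos: [0.5822, 0.384, 0.0827]
ee_rot: [3.141, 0.001, -0.171]
wrist_force: [-1.6, 1.7, 0.0]
width: 0.0327
```

```bash
python3 -m handwheel '{"delta_pos":[[0,0,0],[0,0,0],[3,0,0],[4,0,0],[3,0,0],[0,0,0],[0,0,0],[0,0,0]],"rotation":[[0,0,0],[0,0,0],[0,0,0],[0,0,0],[0,0,0],[0,0,0],[0,0,0],[0,0,0]],"claw":[0.5,0.5,-0.6,-1,-1,-1,-1,-1]}'
python3 - <<'E'
from h import *
s=snap("side","s34"); c=snap("scene"); zoom(c,110,120,310,280,4,"c34")
E
```

```text
time: 80.3
tool_pos: [0.5921, 0.3823, 0.0827]
ee_rot: [3.141, 0.001, -0.171]
wrist_force: [-0.1, -0.5, -0.7]
width: 0.0888
```

View pics/s34.png

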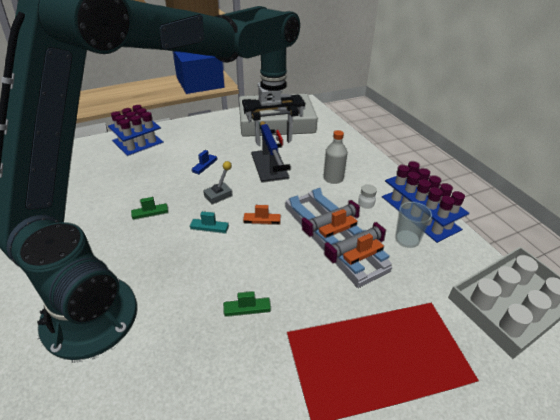

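View pics/c34.png

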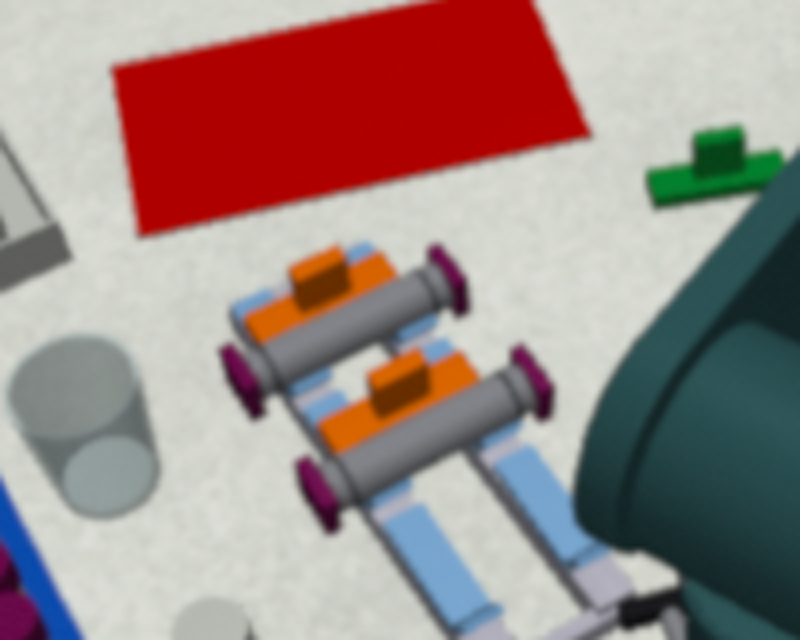

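```bash
python3 -m handwheel '{"delta_pos":[[0,0,-20],[0,0,-50],[0,0,-60],[0,0,-40],[-40,27,0],[-40,27,0],[-40,27,0],[-40.5,27.2,0]],"rotation":[[0,0,0],[0,0,0],[0,0,0],[0,0,0],[0,0,0],[0,0,0],[0,0,0],[0,0,0]],"claw":[-1,-1,-1,-1,-1,-1,-0.5,-0.06]}'
python3 -m handwheel '{"delta_pos":[[0,0,0],[0,0,0],[0,0,0],[0,0,40],[0,0,40],[0,0,0],[0,0,0],[0,0,0]],"rotation":[[0,0,-0.132],[0,0,-0.132],[0,0,-0.133],[0,0,0],[0,0,0],[0,0,0],[0,0,0],[0,0,0]],"claw":[-0.06,-0.06,-0.06,-0.06,-0.06,-0.06,-0.06,-0.06]}'
python3 - <<'E'
from h import *
w=snap("wrist","w35"); o=robot.get_obs(); print(o["tool_pos"],o["ee_rot"]); M=R.from_euler('xyz',o["ee_rot"]).as_matrix()
for a,ce,l in blobs(mask(w,(18,110,60),(32,255,255)),60):
    P=onz(w,ce,.0905)[0]; print(a,ce,P,(P-o["tool_pos"])@M*1e3)
E
```

```text
time: 81.4
tool_pos: [0.4144, 0.3025, 0.2548]
ee_rot: [-3.14, -0.002, -0.171]
wrist_force: [0.2, -0.3, 0.1]
width: 0.0777
time: 82.4
tool_pos: [0.4169, 0.3037, 0.1757]
ee_rot: [-3.14, -0.004, 0.226]
wrist_force: [0.7, 0.7, -0.5]
width: 0.0496
[0.41674821 0.30360502 0.17536362] [-3.14028556 -0.00361992  0.22597601]
684 [279.44152047 214.21052632] [0.41707336 0.30321588 0.0905    ] [-7.75036993e-02  5.63021627e-01  8.48632274e+01]
379 [392.17414248 359.74670185] [0.55868313 0.18211984 0.0905    ] [110.79874277 150.30945158  85.06886047]
262 [167.25572519 359.95419847] [0.34341642 0.13304795 0.0905    ] [-109.98848714  149.90053072   84.2701576 ]
```

View pics/w35.png

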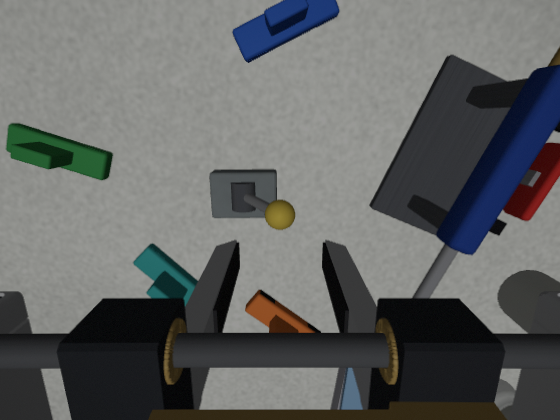

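Still open and centred between the fingers. I'll descend and push it to −x.

```bash
python3 -m handwheel '{"delta_pos":[[-1,0.5,30],[0,0,30],[0,0,20],[0,0,9],[0,0,0],[0,0,0],[0,0,0],[0,0,0]],"rotation":[[0,0,0],[0,0,0],[0,0,0],[0,0,0],[0,0,0],[0,0,0],[0,0,0],[0,0,0]],"claw":[-0.06,-0.06,-0.06,-0.06,-0.06,-0.06,-0.06,-0.06]}'
```

```text
time: 83.45
tool_pos: [0.4151, 0.3025, 0.0845]
ee_rot: [-3.141, -0.001, 0.226]
wrist_force: [-1.1, 0.9, 0.7]
width: 0.0498
```

```bash
python3 -m handwheel '{"delta_pos":[[-10,0,0],[-10,0,0],[-12,0,0],[-12,0,0],[-12,0,0],[-10,0,0],[-8,0,0],[0,0,0]],"rotation":[[0,0,0],[0,0,0],[0,0,0],[0,0,0],[0,0,0],[0,0,0],[0,0,0],[0,0,0]],"claw":[-0.06,-0.06,-0.06,-0.06,-0.06,-0.06,-0.06,-0.06]}'
```

```text
time: 84.45
tool_pos: [0.3417, 0.2854, 0.0835]
ee_rot: [3.141, 0.002, 0.226]
wrist_force: [0.4, 0.4, -0.6]
width: 0.0498
```

```bash
python3 -m handwheel '{"delta_pos":[[-3,0,0],[-3,0,0],[-2,0,0],[-1,0,0],[0,0,0],[0,0,0],[0,0,0],[0,0,0]],"rotation":[[0,0,0],[0,0,0],[0,0,0],[0,0,0],[0,0,0],[0,0,0],[0,0,0],[0,0,0]],"claw":[-0.06,-0.06,-0.06,-0.06,-0.06,-0.06,-0.06,-0.06]}'
```

```text
time: 85.45
tool_pos: [0.3338, 0.2836, 0.0839]
ee_rot: [-3.142, 0.001, 0.226]
wrist_force: [0.1, 0.4, 1.2]
width: 0.0498
```

```bash
python3 -m handwheel '{"delta_pos":[[-1,0,0],[-1,0,0],[-1,0,0],[0,0,0],[0,0,0],[0,0,0],[0,0,0],[0,0,0]],"rotation":[[0,0,0],[0,0,0],[0,0,0],[0,0,0],[0,0,0],[0,0,0],[0,0,0],[0,0,0]],"claw":[-0.06,-0.06,-0.06,-0.06,-0.06,-0.06,-0.06,-0.06]}'
```

```text
time: 86.45
tool_pos: [0.3308, 0.283, 0.0838]
ee_rot: [-3.142, 0.001, 0.226]
wrist_force: [0.4, 0.2, 0.0]
width: 0.0495
```

```bash
python3 -m handwheel '{"delta_pos":[[-1,0,0],[-1,0,0],[-1,0,0],[0,0,0],[0,0,0],[0,0,0],[0,0,0],[0,0,0]],"rotation":[[0,0,0],[0,0,0],[0,0,0],[0,0,0],[0,0,0],[0,0,0],[0,0,0],[0,0,0]],"claw":[-0.06,-0.06,-0.06,-0.06,-0.06,-0.06,-0.06,-0.06]}'
```

```text
time: 87.45
tool_pos: [0.3299, 0.2827, 0.0838]
ee_rot: [-3.141, -0.004, 0.226]
wrist_force: [6.1, 0.8, -5.0]
width: 0.0499
```

```bash
python3 -m handwheel '{"delta_pos":[[5,0,0],[4,0,0],[0,0,-20],[0,0,-50],[0,0,-60],[0,0,-40],[0,0,0],[0,0,0]],"rotation":[[0,0,0],[0,0,0],[0,0,0],[0,0,0],[0,0,0],[0,0,0],[0,0,0],[0,0,0]],"claw":[-0.06,-0.06,-0.06,-0.06,-0.06,-0.5,-1,-1]}'
python3 - <<'E'
from h import *
robot.snapshot("wrist")
w=snap("wrist","w36"); s=snap("side","s36"); c=snap("scene","c36"); zoom(s,280,180,400,280,6,"s36z")
f=lambda S:[(a,ce) for a,ce,l in blobs(mask(S,(18,110,60),(32,255,255)),30)]
F=f(s),f(c),f(w); print(F)
for a,ce in f(s):
  for b,cc in f(c):
    p,g=tri(s,ce,c,cc)
    if g<.004: print(p,g)
E
```

```text
time: 88.45
tool_pos: [0.3364, 0.2841, 0.2527]
ee_rot: [3.141, 0.003, 0.226]
wrist_force: [-1.1, 0.6, 0.4]
width: 0.0763
([(np.int32(55), array([178.58181818,  77.94545455])), (np.int32(62), array([202.38709677, 174.20967742]))], [(np.int32(94), array([375.53191489, 254.72340426])), (np.int32(181), array([323.61325967, 390.98895028]))], [(np.int32(420), array([286.61428571, 192.66190476])), (np.int32(313), array([459.65495208, 361.5942492 ])), (np.int32(267), array([100.82022472, 362.47940075]))])
[0.34120567 0.28487576 0.09032409] 0.0002720618188859627
```

View pics/c36.png

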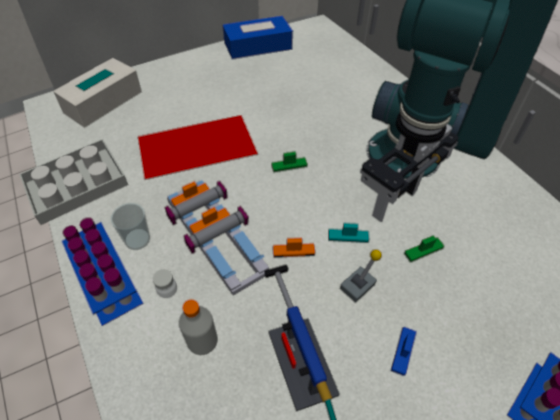

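View pics/s36z.png

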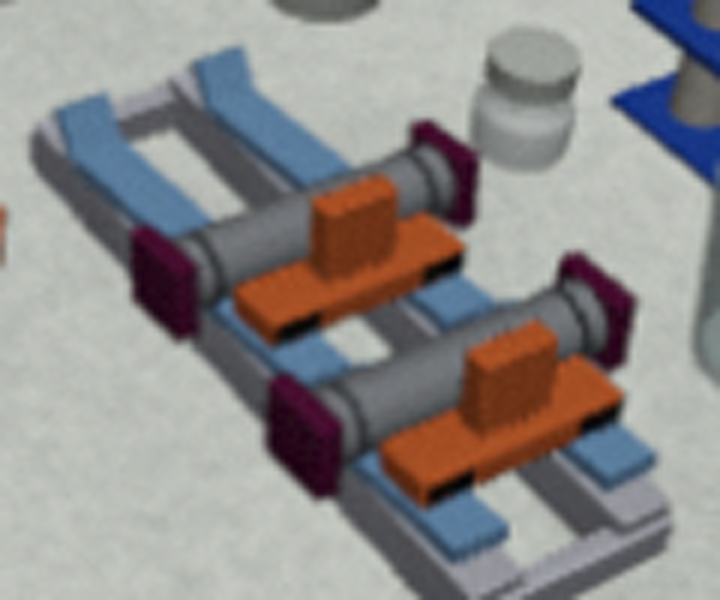

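```bash
python3 -c "
from bench import robot
print(robot.close_job())"
```

```text
the job is handed in; nothing more can be done
None
```

The job is handed in at about 89 s of the 210 s allowed. The hand-in itself reports no verdict.

**Tubes and chocks:** Only two tubes were on the mat, and the third was absent. They lie in the middle and −y cradles. Each has a chock pushed up the flank until it stalled against the tube at about 8 N, centred to roughly 1–2 mm along the tube. One chock was knocked aside before I reached it, so I measured it again before picking it up. The spare chock stayed where it was.

**Air:**
- **Valve opening:** I pushed the lever open to its hard stop (13 N).
- **First stop:** I squeezed the trigger to a width of 40.9 mm (nominal 41) for about 0.9 s.
- **Second stop:** I squeezed on to 32.3–32.7 mm (nominal 33) for about 2 s, then released.
- **Valve shutting:** I pushed the lever back to its other stop. The ball moved about 76 mm, which is the full 1 rad.

**Last checks:** The side view after the blast matches the one before it, with both tubes chocked. The bottle, beaker and jar look undisturbed, and the arm was clear of everything.

**What disagreed:**
- The rack's position differed by up to about 7 mm between views at first, because I had taken the plate's rear edge for its front one. A close view settled it to about 2 mm.
- The valve lever seems to have started slightly off its shut stop. It now sits fully on it.
- No camera view showed directly whether any gap remained between chock and tube. That they are snug rests on the contact forces and on the side and scene views.

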